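Make a gilder's desk ready: tape on the spindle, kit tray in order, lamp set

TASK

Make the desk ready for a gilding session: first clear the two rolls of masking tape away, one of them dumped in the kit tray, by sliding both all the way down over the post of the tape spindle. Then lay the instruments that are there into the kit tray in order of use, starting from the side with the broad ledge - tweezers, scriber, palette knife, burnisher, flat brush - each lying flat along its own place, either way round, with the place of any missing instrument left empty. Last, turn the desk lamp's dial to the long mark, and leave the other things on the desk where they stand.

Things in the scene. Friction and masses are not known exactly. Their poses are not given: they have to be found in the camera images.
- tray: fixed aluminium tray, 200 mm in x, 232 in y, rim 14 mm high, floor 4 mm. Five places lie along its x, side by side 44 mm apart, each 32 mm wide between rubber blocks (10 mm above the floor) that stand only 42 to 78 mm either side of the middle; the middle 84 mm is open for fingers. A ledge (90 x 22 mm, black stripe) on its +y rim marks the start. Origin: centre of underside, z up
- slot1 (a point): middle of the first place counted from the ledge, on the tray floor; axes as the tray's. For the tweezers
- slot2 (a point): middle of the second place counted from the ledge, on the tray floor; axes as the tray's. For the scriber
- slot3 (a point): middle of the third place counted from the ledge, on the tray floor; axes as the tray's. For the palette knife
- slot4 (a point): middle of the fourth place counted from the ledge, on the tray floor; axes as the tray's. For the burnisher
- slot5 (a point): middle of the fifth place counted from the ledge, on the tray floor; axes as the tray's. For the flat brush
- tweezers: steel tweezers, 141 mm long, two bowed legs lying side by side, 12 mm wide over both legs at the middle, 9 mm thick; rigid (they do not close when gripped). Origin 4.5 mm above the underside. Origin on the axis of the grip, about at the balance point; x runs along the instrument to its working end, z up. Loose; may be absent.
- scriber: slim scriber: dark steel round grip 10 mm thick and 100 mm long with a thin 45 mm needle, 145 mm in all; it does not roll. Origin 5 mm above the underside, 30 mm behind the needle's root. Origin on the axis of the grip, about at the balance point; x runs along the instrument to its working end, z up. Loose; may be absent.
- palette_knife: palette knife: dark wood handle 95 x 14 x 11 mm and a flat steel blade 46 x 19 mm, 150 mm in all. Origin 5.5 mm above the underside, 20 mm behind the handle's front end. Origin on the axis of the grip, about at the balance point; x runs along the instrument to its working end, z up. Loose; may be absent.
- burnisher: gilder's burnisher: dark wood handle 98 x 13 x 12 mm, brass ferrule and a white stone tip bent 10 mm to one side, 146 mm in all. Origin 6 mm above the underside, 26 mm behind the handle's front end. Origin on the axis of the grip, about at the balance point; x runs along the instrument to its working end, z up. Loose; may be absent.
- flat_brush: flat brush: dark wood handle 93 x 11 x 10 mm, steel ferrule 18 mm wide, tan bristle head 22 mm wide (rigid), 149 mm in all. Origin 5 mm above the underside, 18 mm behind the handle's front end. Origin on the axis of the grip, about at the balance point; x runs along the instrument to its working end, z up. Loose; may be absent.
- roll_a: roll of cream masking tape, flat ring 60 mm across, 24 mm high, hole 34 mm; left lying on the floor of the tray, in its open middle. Origin: centre of its underside, z along the hole
- roll_b: a second roll of the same size, lying on the table. Origin: centre of its underside, z along the hole
- spindle: fixed tape spindle: round dark steel foot 80 mm across and 12 mm high with a steel post 26 mm thick, tapered over its last 8 mm to 14 mm, top 70 mm above the table. Origin: centre of the underside of the foot, z up. Rolls slide down over the post and stack on the foot
- dial (a joint): selector of the desk lamp, rad, grows clockwise from above, stops at 0 and 2.1; clicks at 0, 0.7, 1.4 and 2.1, each with a white mark on the box; let go, it springs to the nearest (about 0.1 N m at most to turn). The long mark (18 mm, others 6 mm) is the third, at 1.4. It starts at or between the first two
- dial_grip (a point): on the dial's axis at grip height, 67 mm above the table; turns with the dial. The grip is an upright black bar 42 mm long (this x), 14 mm wide (y), 32 mm high, its top 7 mm above this point, on a disc 44 mm across whose top is 23 mm below. The white line at the bar's -x end is the pointer
- lampbox: fixed black lamp control box, 110 x 110 x 30 mm, carrying the dial in its centre. Origin: centre of the underside, z up. With the dial at 0 the pointer points along the box's -x
- ink_bottle: bystander: ink bottle 48 mm across, 120 mm tall; origin at the underside
- ink_jar: bystander: ink jar 48 mm across, 50 mm tall; origin at the underside
- varnish_can: bystander: can 70 mm across, 90 mm tall; origin at the underside
- eraser: bystander: white eraser 55 x 22 x 12 mm; origin at the underside
- sanding_block: bystander: cork block 50 x 35 x 25 mm; origin at the underside
- figurine: bystander: white china figurine 40 mm across, 70 mm tall; origin at the underside
- pot: bystander: blue ceramic pot 64 mm across, 80 mm tall; origin at the underside

How it is judged:
On the way, in this order (a step that is already met when the one before it is completed fails the run):
1. both tape rolls slid fully down on the spindle (horizontal distance between each of roll_a, roll_b and spindle below 0.008 m and z of each of roll_a, roll_b in the frame of spindle below 0.04 m and angle between the z axis of each of roll_a, roll_b and the z axis of spindle, either way round below 0.12 rad), for 0.2 s.
2. every instrument present lies flat in its own place of the tray, let go (y of tweezers in the frame of slot1 between -0.015 and 0.015 m and x of tweezers in the frame of slot1 between -0.03 and 0.03 m and z of tweezers in the frame of slot1 below 0.01 m and angle between the x axis of each of tweezers, scriber, palette_knife, burnisher, flat_brush and the x axis of tray, either way round below 0.25 rad and angle between tweezers's own x axis and vertical between 1.52 and 1.62 rad and contact force between the fingers and tweezers below 0.1 N and y of scriber in the frame of slot2 between -0.015 and 0.015 m and x of scriber in the frame of slot2 between -0.03 and 0.03 m and z of scriber in the frame of slot2 below 0.01 m and angle between scriber's own x axis and vertical between 1.52 and 1.62 rad and contact force between the fingers and scriber below 0.1 N and y of palette_knife in the frame of slot3 between -0.015 and 0.015 m and x of palette_knife in the frame of slot3 between -0.03 and 0.03 m and z of palette_knife in the frame of slot3 below 0.01 m and angle between palette_knife's own x axis and vertical between 1.52 and 1.62 rad and contact force between the fingers and palette_knife below 0.1 N and y of burnisher in the frame of slot4 between -0.015 and 0.015 m and x of burnisher in the frame of slot4 between -0.03 and 0.03 m and z of burnisher in the frame of slot4 below 0.01 m and angle between burnisher's own x axis and vertical between 1.52 and 1.62 rad and contact force between the fingers and burnisher below 0.1 N and y of flat_brush in the frame of slot5 between -0.015 and 0.015 m and x of flat_brush in the frame of slot5 between -0.03 and 0.03 m and z of flat_brush in the frame of slot5 below 0.01 m and angle between flat_brush's own x axis and vertical between 1.52 and 1.62 rad and contact force between the fingers and flat_brush below 0.1 N), for 0.2 s.
3. the lamp dial stands at the long mark (value of joint dial between 1.28 and 1.52 rad), for 0.2 s.
At the end, for the whole second after the job is handed in: Both rolls flat on the spindle, stacked on its foot (4 mm); each instrument present flat in its own place (within 15 mm across, 30 mm along, 10 mm in height, 0.25 rad; level within 0.05 rad); dial within 0.12 rad of the long mark; all let go and at rest (all of step 1 and all of step 2 and all of step 3 and linear speed of each of tweezers, scriber, palette_knife, burnisher, flat_brush, roll_a, roll_b below 0.02 m/s); the robot touches nothing.
It fails at once if a bystander is pushed more than 5 cm from its place (distance of any of ink_bottle, ink_jar, varnish_can, eraser, sanding_block, figurine, pot from where it was at the start of the episode above 0.05 m).
It fails at once if the ink bottle, the can, the figurine or the pot is tipped over (angle between any of ink_bottle, varnish_can, figurine, pot's own z axis and vertical above 0.6 rad).
Of tweezers, scriber, palette_knife, burnisher, flat_brush only 3 to 5 are there at a start; the rules pass over those that are not, and their reading is None.
At some moment in a run one of tweezers, scriber, palette_knife, burnisher, flat_brush may be knocked a few centimetres aside while the robot is not near it.
Once in a run the grip may slacken for a moment while it holds something.
It also fails if it takes over 210 s, if anything falls off the work surface, if the arm or the gripper's body presses on something with over 40 N, if the wrist force passes 120 N, or if a joint passes its speed limit or range.

ROBOT

A 6-joint arm with a two-finger parallel gripper is mounted at the origin on the work surface. World frame = base frame: x ahead of the robot, y to its left, z up, the work surface at z = 0. Lengths are in m, angles in rad, forces in N, time in s.
With the tool pointing down it reaches from about 0.375 to 0.9 m from the base axis. Payload 3.1 kg.
Tool frame: the origin (TCP) lies at the very end of the fingers, on their centre line; the grasp point (between the pads) lies 19 mm behind it; z points along the fingers, y is the line along which they close (so a half turn about z gives the same grasp; the last joint's range is limited). The gripper opens to 85 mm and grips with 20 to 120 N. Pads are 22 mm wide; open, the fingers measure 114 mm over their backs; the gripper's body (76 mm by 85 mm) begins 54 mm behind the grasp point. The pads swing forward as they close: fully open they stand 13 mm farther back than shut.
Start: joints at [0.995, 0.527, 1.433, -0, 1.181, -0.178], TCP at [0.242, 0.576, 0.207] pointing down, gripper open.
Joint ranges: [-3.08, 3.08], [-0.75, 2.2], [0.22, 2.44], [-1.43, 4.57], [0, 2.65], [-2.85, 2.85]. Speed limits (rad/s): [2.79, 2.79, 3.14, 3.14, 3.14, 3.14].

INTERFACE

Orientations are given as a unit quaternion [x, y, z, w].
In Python, from rig import env gives the robot as it stands.
- The arm moves only by the shell command python3 steer.py FILE, which reads ROWS from the file FILE. ROWS is a JSON object with one list for each field, all of the same length, 1 to 8, a row being the entries at one place: aperture (the opening from 0.0 (shut) to 1.0 (fully open)), tx, ty, tz (the shift in fractions of the full range, 1 being 80 cm), drx, dry, drz (a rotation vector in normalised numbers (1 is 60 degrees)); each row is the pose to reach, as a shift and turn from the pose commanded when the command began, along the tool's axes at that moment; what a row does not reach only later rows make up. A row lasts 1/8 s, in which the tool goes at most 0.0625 m and 0.188 rad, less where a joint would pass 70% of its speed; a pose out of reach is approached as far as the arm can. The fingers move at their own pace and stop on an object; the grip force is fixed at half the most. Time passes only in rows, so rows that do not move let the fingers close. It prints the time, the measured TCP pose, the force, the opening and the grip force at its end. A shift or turn number past 1, either way, is cut back to 1. Input that does not fit is refused with a message, and nothing moves.
- env.read_state(): the state, without advancing time (a new reading comes with each control period).
- env.get_image(name): name is "scene" or "top"; returns a dict with "frame" (420x560x3 uint8, blue, green, red), "intrinsics" (3x3 intrinsics, pixels), "T" (4x4, takes a point from camera to world coordinates). Camera axes: x right, y up, looking along -z (the intrinsics and any distortion apply to the point x, -y, -z); pixel columns grow to the right and rows downward; lengths in m; the calibration is good to about 2 mm. A picture is of the moment at which its call begins. There is no depth.
- env.finish_job(): hands the job in; it is judged then, once.
The state is a dict: "time": time; "q": joint angles; "joint_vel": joint speeds; "joint_efforts": joint torques, N m; "ee_pos": TCP position; "tcp_rot": TCP orientation; "ft_force": force on the tool from outside, world axes, zero at the start; "ft_torque": the same for the moment, N m; "grip_width": opening from 0.0 (shut) to 1.0 (fully open); "grasp_force": force on a finger pad.
Only numpy, scipy, OpenCV 4.12 (cv2) and the standard library are available. Lean on these libraries where they do the work, as an engineer would, in place of code of your own. Each camera call takes 0.05 s, during which the arm holds its last target. There are 200 camera calls.

## Working session

There is one attempt and no reset: what is moved stays moved. The work goes in short steps, Python scripts to look and compute and a shell command to move; the robot and the scene stay as the last step left them, time stands still between calls to the robot, and variables do not carry over. Pictures are saved under pics/ and viewed, at most 14 in all, crops included, and the job is handed in when it is done.

```bash
ls; mkdir -p pics
python3 - <<'E'
from rig import env
import cv2,json
for n in("top","scene"):
    d=env.get_image(n);cv2.imwrite(f"pics/{n}0.png",d["frame"]);print(n,d["intrinsics"],d["T"],[k for k in d])
s=env.read_state();print(s)
E
```

```text
pics
rig.py
steer.py
top [[392.90585131   0.         278.87468311]
 [  0.         392.90585131 215.29534855]
 [  0.           0.           1.        ]] [[ 0.00156402  0.98430178 -0.17648673  0.40023269]
 [-0.99974517  0.00551354  0.02189041  0.02447759]
 [ 0.02251984  0.17640752  0.98405957  0.99168368]
 [ 0.          0.          0.          1.        ]] ['frame', 'intrinsics', 'T']
scene [[453.0437869    0.         280.19006072]
 [  0.         453.0437869  207.76110131]
 [  0.           0.           1.        ]] [[-0.41960669 -0.73916221  0.52684861  1.09111551]
 [ 0.90765067 -0.34808255  0.23453953  0.26546296]
 [ 0.01002406  0.57660885  0.81695884  0.88902186]
 [ 0.          0.          0.          1.        ]] ['frame', 'intrinsics', 'T']
{'time': 0.1, 'q': array([ 9.94477361e-01,  5.28389203e-01,  1.43375194e+00, -4.43489852e-06,
        1.18138963e+00, -1.78492600e-01]), 'joint_vel': array([-7.81182268e-04, -1.95491397e-03, -3.42721158e-03, -4.79204503e-04,
       -1.07028329e-03,  9.62610150e-05]), 'joint_efforts': array([-9.48575507e-04, -4.43305457e+01, -1.78585070e+01, -3.12117272e-04,
        3.88568529e-03,  2.03065063e-06]), 'ee_pos': array([0.24173034, 0.5756279 , 0.20572875]), 'tcp_rot': array([ 1.97603140e-01,  9.80281623e-01, -9.01615395e-04, -3.55201472e-04]), 'ft_force': array([ 0.29971372, -0.62894009, -0.74688471]), 'ft_torque': array([-0.02123431, -0.05857453,  0.01307575]), 'grasp_force': 0.0, 'grip_width': 0.9987311148169783}
```

Run:
```python
import cv2
a=cv2.imread("pics/top0.png");cv2.imwrite("pics/top0b.png",cv2.resize(a,(800,600),interpolation=cv2.INTER_CUBIC))
```

```text
(no output)
```

View pics/top0b.png

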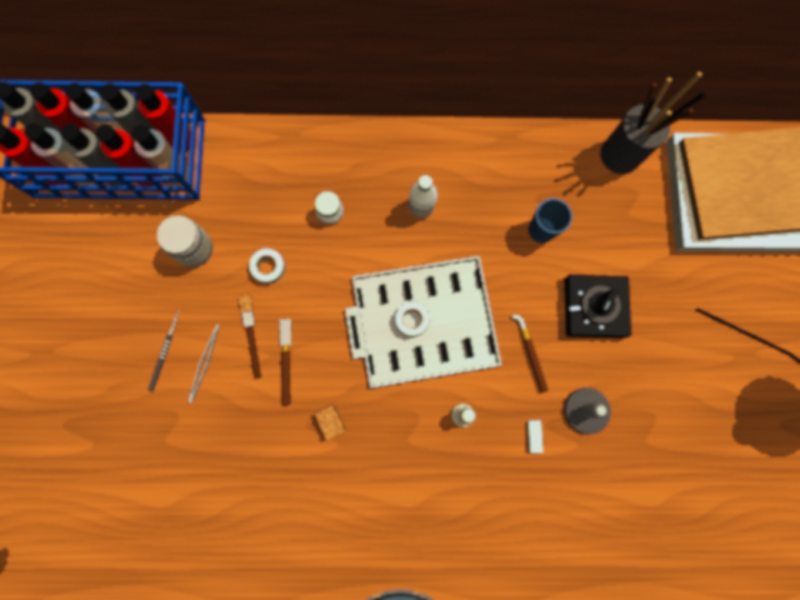

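View pics/scene0.png

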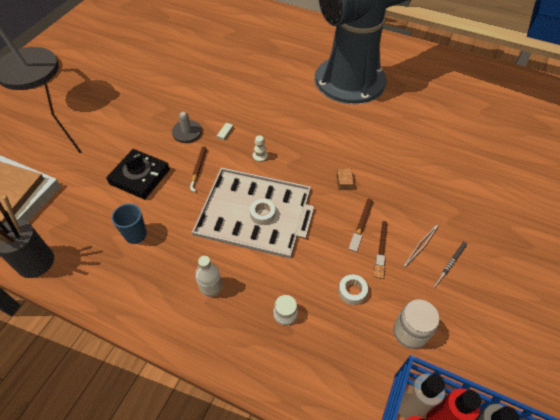

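```bash
cat > h.py <<'E'
from rig import env
import cv2, numpy as np
from scipy.spatial.transform import Rotation as R
def grab(n,f):
    d=env.get_image(n);cv2.imwrite(f"pics/{f}.png",d["frame"]);np.savez(f"pics/{n}.npz",K=d["intrinsics"],T=d["T"]);return d["frame"]
def w(n,u,v,z):
    c=np.load(f"pics/{n}.npz");K,T=c["K"],c["T"]
    r=T[:3,:3]@np.array([(u-K[0,2])/K[0,0],-(v-K[1,2])/K[1,1],-1]);return T[:3,3]+r*(z-T[2,3])/r[2]
def px(n,p):
    c=np.load(f"pics/{n}.npz");K,T=c["K"],c["T"]
    q=T[:3,:3].T@(np.array(p)-T[:3,3]);q=q*[1,-1,-1];return (K@q)[:2]/q[2]
def crop(src,dst,x0,y0,x1,y1,s):
    a=cv2.imread(f"pics/{src}.png")[y0:y1,x0:x1];a=cv2.resize(a,None,fx=s,fy=s,interpolation=cv2.INTER_CUBIC)
    for x in range(-(-x0//10)*10,x1,10):
        X=int((x-x0+.5)*s);cv2.line(a,(X,0),(X,6 if x%50 else 14),(255,255,255),1)
        if x%20==0:cv2.putText(a,str(x),(X+2,12),0,.35,(255,255,0),1)
    for y in range(-(-y0//10)*10,y1,10):
        Y=int((y-y0+.5)*s);cv2.line(a,(0,Y),(6,Y),(255,255,255),1)
        if y%20==0:cv2.putText(a,str(y),(8,Y+4),0,.35,(255,255,0),1)
    cv2.imwrite(f"pics/{dst}.png",a)
def rel(p,yaw=None,tilt=None):
    "shift in tool axes to world TCP p; rotation vector (tool axes) to point down with closing axis (tool y) at world yaw"
    s=env.read_state();M=R.from_quat(s["tcp_rot"]);d=M.inv().apply(np.array(p)-s["ee_pos"])
    out=[d.round(4)]
    if yaw is not None:
        c=[]
        for k in(-1,0,1,2):
            y=yaw+k*np.pi;Y=[np.cos(y),np.sin(y),0];Z=[0,0,-1];X=np.cross(Y,Z)
            c.append((M.inv()*R.from_matrix(np.c_[X,Y,Z])).as_rotvec())
        c.sort(key=np.linalg.norm);out.append(c[0].round(3));out.append(c[2].round(3))
    return out
E
python3 - <<'E'
from h import *
grab("top","t1");grab("scene","s1")
crop("t1","c1",95,160,245,310,4);crop("t1","c2",238,172,448,317,3.8)
E
```

```text
(no output)
```

View pics/c1.png

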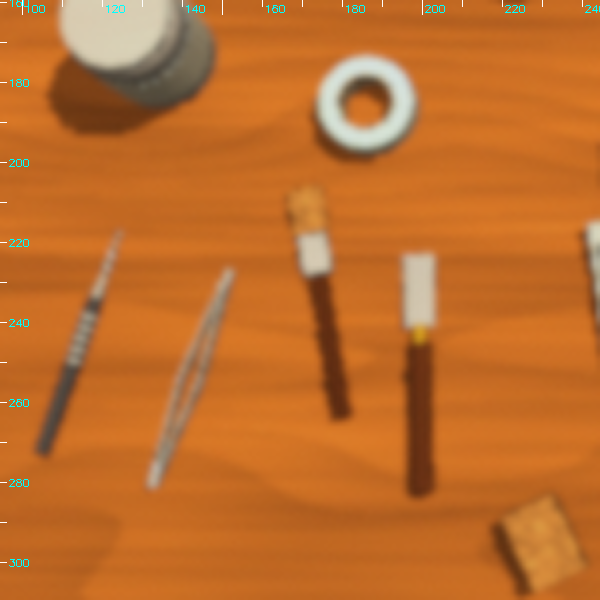

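View pics/c2.png

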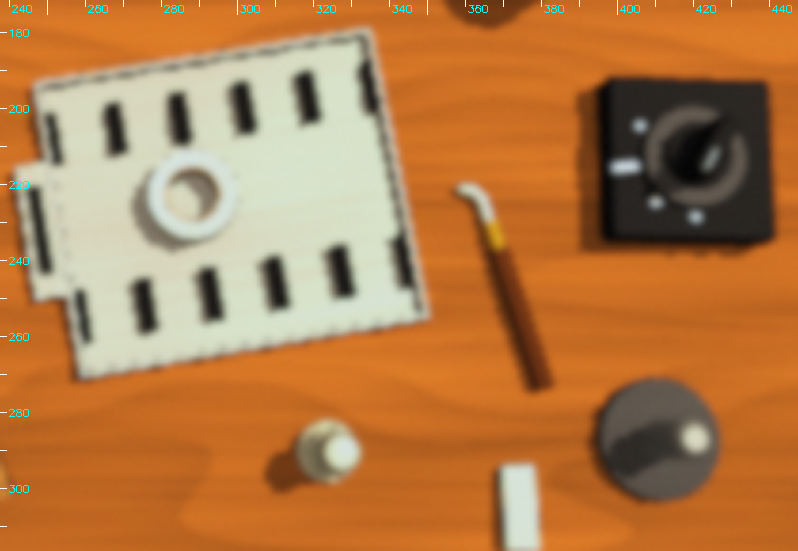

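```bash
cat > m.py <<'E'
from h import *
def show(n,a,b,z,f=None):
    A=w("top",*a,z);B=w("top",*b,z);d=A-B;print(n,"tip",A[:2].round(4),"end",B[:2].round(4),"L",np.linalg.norm(d).round(4),"yaw",np.arctan2(d[1],d[0]).round(3))
    return A,B
show("scriber",(124.25,217.5),(105,273.25),.005)
show("tweez",(152,227),(132.5,281.5),.0045)
show("brush",(170.75,206.25),(179.75,264),.005)
show("knife",(199.25,223),(199.5,283.5),.0055)
show("burn",(368.6,237.3),(379.6,273.6),.006)
for n,u,v,z in[("rollb",186,185.5,.024),("rolla",288,222.8,.028),("foot",410.7,287.3,.012),("posttop",420.4,286.8,.07),("disc",420.7,212.8,.044)]:print(n,w("top",u,v,z).round(4))
c=np.array([w("top",u,v,.014) for u,v in[(246.2,193.1),(334.9,179.4),(350.1,255.2),(258.6,271.5)]])
print("tray",c[:,:2].round(4).tolist(),c.mean(0).round(4),np.linalg.norm(c-np.roll(c,-1,0),axis=1).round(4))
d=[c[0]-c[1],c[3]-c[2],c[0]-c[3],c[1]-c[2]]
print([np.arctan2(q[1],q[0]).round(3) for q in d])
E
python3 m.py
```

```text
scriber tip [0.5693 0.3933] end [0.4298 0.4305] L 0.1444 yaw -0.26
tweez tip [0.5455 0.3224] end [0.4099 0.3621] L 0.1413 yaw -0.285
brush tip [0.599 0.278] end [0.453  0.2485] L 0.149 yaw 0.199
knife tip [0.5562 0.204 ] end [0.4054 0.1978] L 0.1509 yaw 0.041
burn tip [ 0.5216 -0.2252] end [ 0.4305 -0.2493] L 0.0942 yaw 0.258
rollb [0.6489 0.2375 0.024 ]
rolla [ 0.5542 -0.0197  0.028 ]
foot [ 0.397  -0.3235  0.012 ]
posttop [ 0.3983 -0.3257  0.07  ]
disc [ 0.5784 -0.3476  0.044 ]
tray [[0.6326, 0.0861], [0.6704, -0.1417], [0.4755, -0.1751], [0.4347, 0.0524]] [ 0.5533 -0.0445  0.014 ] [0.2309 0.1978 0.2312 0.2008]
[np.float64(1.735), np.float64(1.748), np.float64(0.169), np.float64(0.17)]
```

```bash
python3 -c "
from h import *
print(rel([.6489,.2375,.12],1.571))"
```

```text
[array([-0.5064, -0.1541,  0.0861]), array([-0.001, -0.001, -0.398]), array([-1.000e-03,  2.000e-03,  2.744e+00])]
```

The rows are not in the units I measure in: shifts go in shares of 80 cm and turns go in shares of 60 degrees. I convert before sending: -0.5064 m is -0.633, -0.1541 m is -0.1926, -0.398 rad is -0.3801.

```bash
echo '{"aperture":[1,1,1,1,1,1,1,1],"tx":[-0.633,-0.633,-0.633,-0.633,-0.633,-0.633,-0.633,-0.633],"ty":[-0.1926,-0.1926,-0.1926,-0.1926,-0.1926,-0.1926,-0.1926,-0.1926],"tz":[0,0,0,0,0,0,0,0],"drx":[0,0,0,0,0,0,0,0],"dry":[0,0,0,0,0,0,0,0],"drz":[-0.3801,-0.3801,-0.3801,-0.3801,-0.3801,-0.3801,-0.3801,-0.3801]}' > rows.txt && python3 steer.py rows.txt; echo '{"aperture":[1,1],"tx":[0,0],"ty":[0,0],"tz":[0,0],"drx":[0,0],"dry":[0,0],"drz":[0,0]}' > rows.txt && python3 steer.py rows.txt; python3 -c "
from h import *
print(rel([.6489,.2375,.006],1.571))"
```

```text
time: 1.2
ee_pos: [0.6226, 0.2597, 0.2064]
tcp_rot: [0.0, 1.0, 0.0, -0.0]
ft_force: [0.2, 1.4, -0.6]
grip_width: 1.0
grasp_force: 0.0
time: 1.45
ee_pos: [0.6206, 0.261, 0.2059]
tcp_rot: [0.0, 1.0, 0.0, -0.001]
ft_force: [-0.3, 0.7, 0.6]
grip_width: 0.998
grasp_force: 0.0
[array([-0.0287, -0.0236,  0.1999]), array([ 0.   , -0.002, -0.001]), array([-3.000e-03, -0.000e+00,  3.141e+00])]
```

In the tool's units: 0.199 m is 0.2488, 0.19 m is 0.2375.

```bash
echo '{"aperture":[1,1,1,1,1,1,0,0],"tx":[-0.0355,-0.0355,-0.0355,-0.0355,-0.0355,-0.0355,-0.0355,-0.0355],"ty":[-0.0295,-0.0295,-0.0295,-0.0295,-0.0295,-0.0295,-0.0295,-0.0295],"tz":[0.0625,0.125,0.1875,0.2375,0.2488,0.2488,0.2488,0.2488],"drx":[0,0,0,0,0,0,0,0],"dry":[0,0,0,0,0,0,0,0],"drz":[0,0,0,0,0,0,0,0]}' > rows.txt && python3 steer.py rows.txt;echo '{"aperture":[0,0,0,0,0,0,0,0],"tx":[0,0,0,0,0,0,0,0],"ty":[0,0,0,0,0,0,0,0],"tz":[0,0,0,-0.0625,-0.125,-0.1875,-0.2375,-0.2375],"drx":[0,0,0,0,0,0,0,0],"dry":[0,0,0,0,0,0,0,0],"drz":[0,0,0,0,0,0,0,0]}' > rows.txt && python3 steer.py rows.txt
```

```text
time: 2.45
ee_pos: [0.651, 0.238, 0.0098]
tcp_rot: [-0.0, 1.0, 0.0, 0.002]
ft_force: [-0.4, -0.4, 0.7]
grip_width: 0.609
grasp_force: 0.0
time: 3.45
ee_pos: [0.6524, 0.2381, 0.2024]
tcp_rot: [-0.0, 1.0, 0.001, 0.005]
ft_force: [0.3, 0.9, -0.6]
grip_width: 0.0
grasp_force: 0.0
```

Run:
```python
from h import *
a=grab("top","t2");b=grab("scene","s2")
A=cv2.resize(a[120:290,90:260],(400,400),interpolation=3);B=cv2.resize(b[200:370,280:450],(400,400),interpolation=3)
cv2.imwrite("pics/v2.png",np.hstack([A,B]))
```

```text
(no output)
```

View pics/v2.png

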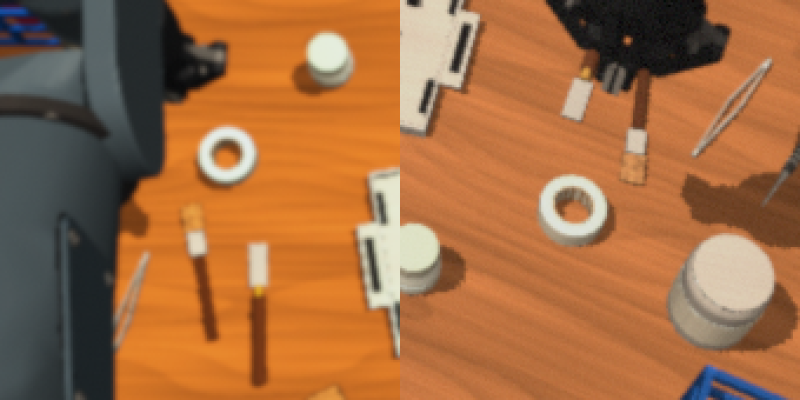

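```bash
echo '{"aperture":[1,1,1,1],"tx":[0,0,0,0],"ty":[0,0,0,0],"tz":[0,0,0,0],"drx":[0,0,0,0],"dry":[0,0,0,0],"drz":[0,0,0,0]}' > rows.txt && python3 steer.py rows.txt;python3 -c "
from h import *
print(rel([.6489,.2375,-.003],1.571))"
```

```text
time: 4.05
ee_pos: [0.6496, 0.2376, 0.1971]
tcp_rot: [-0.0, 1.0, -0.0, -0.0]
ft_force: [-0.4, 0.5, -0.1]
grip_width: 0.847
grasp_force: 0.0
[array([ 0.0006, -0.    ,  0.2001]), array([-0.   , -0.001, -0.   ]), array([-1.000e-03,  0.000e+00,  3.142e+00])]
```

In the tool's units: 0.2 m is 0.25, 0.195 m is 0.2438.

```bash
echo '{"aperture":[1,1,1,1,1,1,1,1],"tx":[0,0,0,0,0,0,0,0],"ty":[0,0,0,0,0,0,0,0],"tz":[0.075,0.15,0.2125,0.2438,0.2438,0.25,0.25,0.25],"drx":[0,0,0,0,0,0,0,0],"dry":[0,0,0,0,0,0,0,0],"drz":[0,0,0,0,0,0,0,0]}' > rows.txt && python3 steer.py rows.txt;echo '{"aperture":[0.6,0.6,0.6],"tx":[0,0,0],"ty":[0,0,0],"tz":[0,0,0],"drx":[0,0,0],"dry":[0,0,0],"drz":[0,0,0]}' > rows.txt && python3 steer.py rows.txt
```

```text
time: 5.05
ee_pos: [0.6506, 0.2378, -0.0009]
tcp_rot: [-0.0, 1.0, 0.0, 0.001]
ft_force: [0.1, 0.1, 0.1]
grip_width: 1.003
grasp_force: 0.0
time: 5.42
ee_pos: [0.6497, 0.2376, -0.0023]
tcp_rot: [-0.0, 1.0, 0.0, 0.0]
ft_force: [0.0, 0.5, -0.0]
grip_width: 0.598
grasp_force: 0.0
```

```bash
echo '{"aperture":[0.4,0.4,0.4],"tx":[0,0,0],"ty":[0,0,0],"tz":[-0.005,-0.005,-0.005],"drx":[0,0,0],"dry":[0,0,0],"drz":[0,0,0]}' > rows.txt && python3 steer.py rows.txt;  python3 - <<'E'
from h import *
b=grab("scene","s3")
cv2.imwrite("pics/v3.png",cv2.resize(b[200:350,280:430],(600,600),interpolation=3))
E
```

```text
time: 5.8
ee_pos: [0.6498, 0.2376, 0.0017]
tcp_rot: [-0.0, 1.0, 0.0, 0.0]
ft_force: [0.8, 0.4, -0.2]
grip_width: 0.398
grasp_force: 0.0
```

View pics/v3.png

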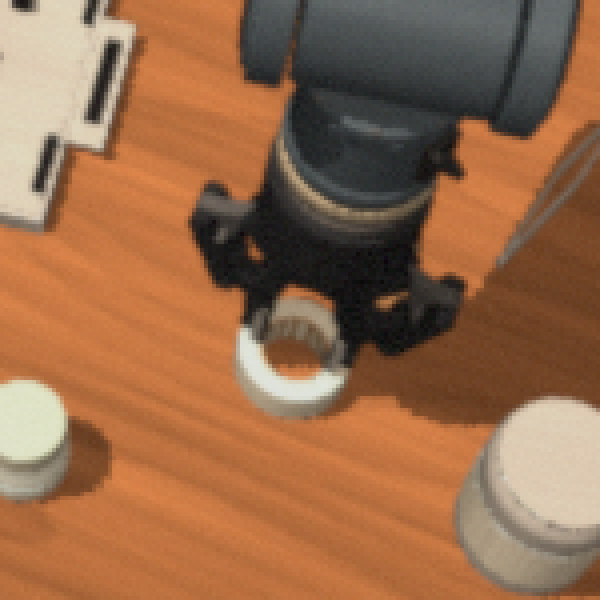

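```bash
python3 -c "
from h import *
f=lambda X,Y:(280+X/4-.5,200+Y/4-.5)
print(w('scene',*f(293,347),.024), w('scene',*f(293,358),.012), w('scene',*f(260,325),.03),w('scene',*f(340,350),.03))
print(np.array(px('scene',[.6497,.2376,.0]))-[280,200],px('top',[.6497,.2376,.024]))
"
```

```text
[0.65069384 0.23818231 0.024     ] [0.65056817 0.23992614 0.012     ] [0.64920645 0.21854283 0.03      ] [0.64502152 0.26101009 0.03      ]
[71.06145991 90.65663133] [185.97158288 185.1744517 ]
```

Run:
```python
from h import *
b=cv2.imread("pics/s3.png");s=10;x0,y0=325,255
a=cv2.resize(b[y0:y0+60,x0:x0+60],None,fx=s,fy=s,interpolation=3)
def dot(p,c):
    u=(px("scene",p)-[x0,y0]+.5)*s;cv2.circle(a,tuple(u.astype(int)),4,c,-1)
for z,c in((0,(0,0,255)),(.024,(0,255,0)),(.05,(255,0,0))):
    for y in(-.03,-.017,.017,.03):dot([.65,.2376+y,z],c)
cv2.imwrite("pics/v4.png",a)
```

```text
(no output)
```

View pics/v4.png

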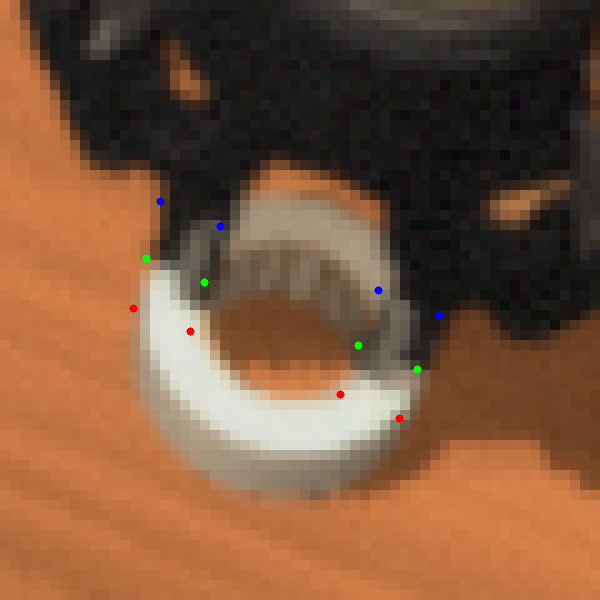

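In the tool's units: -0.01 m is -0.0125, 0.008 m is 0.01.

```bash
echo '{"aperture":[1,1,1,1,1,1,1],"tx":[0,0,0,0,0,0,0],"ty":[0,0,0,0,0,0,0],"tz":[-0.0125,-0.0125,-0.0125,-0.0125,0.01,0.01,0.01],"drx":[0,0,0,0,0,0,0],"dry":[0,0,0,0,0,0,0],"drz":[0,0,0,0,0,0,0]}' > rows.txt && python3 steer.py rows.txt;echo '{"aperture":[0.75,0.75,0.68],"tx":[0,0,0],"ty":[0,0,0],"tz":[0,0,0],"drx":[0,0,0],"dry":[0,0,0],"drz":[0,0,0]}' > rows.txt && python3 steer.py rows.txt;echo '{"aperture":[0.62,0.62],"tx":[0,0],"ty":[0,0],"tz":[0,0],"drx":[0,0],"dry":[0,0],"drz":[0,0]}' > rows.txt && python3 steer.py rows.txt
```

```text
time: 6.72
ee_pos: [0.6493, 0.2375, -0.0072]
tcp_rot: [-0.0, 1.0, -0.0, -0.001]
ft_force: [-0.1, 0.8, -0.1]
grip_width: 1.0
grasp_force: 0.0
time: 7.1
ee_pos: [0.6503, 0.2377, -0.0053]
tcp_rot: [-0.0, 1.0, 0.0, 0.001]
ft_force: [-0.9, -0.1, 2.7]
grip_width: 0.677
grasp_force: 1.3
time: 7.35
ee_pos: [0.6508, 0.2378, -0.0042]
tcp_rot: [-0.0, 1.0, 0.0, 0.001]
ft_force: [-0.9, -0.0, 7.8]
grip_width: 0.621
grasp_force: 3.9
```

Run:
```python
from h import *
b=grab("scene","s5");s=10;x0,y0=325,250
a=cv2.resize(b[y0:y0+60,x0:x0+70],None,fx=s,fy=s,interpolation=3)
cv2.imwrite("pics/v5.png",a)
```

```text
(no output)
```

View pics/v5.png

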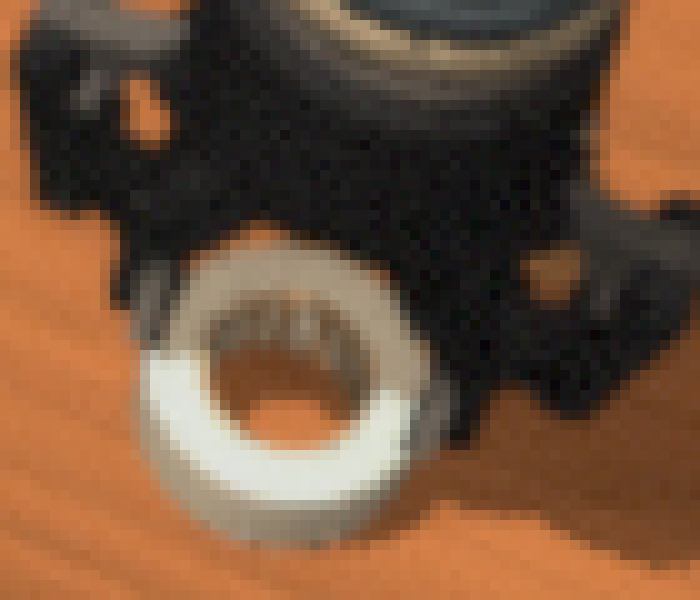

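In the tool's units: 0.006 m is 0.0075, -0.004 m is -0.005.

```bash
echo '{"aperture":[1,1,1,1,1,1],"tx":[0,0,0,0,0,0],"ty":[0,0,0,0,0,0],"tz":[-0.005,-0.005,0,0,0.0075,0.0075],"drx":[0,0,0,0,0,0],"dry":[0,0,0,0,0,0],"drz":[0,0,0,0,0,0]}' > rows.txt && python3 steer.py rows.txt;echo '{"aperture":[1,1],"tx":[0,0],"ty":[0,0],"tz":[0.005,0.005],"drx":[0,0],"dry":[0,0],"drz":[0,0]}' > rows.txt && python3 steer.py rows.txt;echo '{"aperture":[1,1],"tx":[0,0],"ty":[0,0],"tz":[0.005,0.005],"drx":[0,0],"dry":[0,0],"drz":[0,0]}' > rows.txt && python3 steer.py rows.txt
```

```text
time: 8.15
ee_pos: [0.6491, 0.2374, -0.0133]
tcp_rot: [-0.0, 1.0, -0.0, -0.001]
ft_force: [0.6, -0.1, -0.2]
grip_width: 1.0
grasp_force: 0.0
time: 8.4
ee_pos: [0.6494, 0.2375, -0.0168]
tcp_rot: [-0.0, 1.0, -0.0, -0.0]
ft_force: [-0.1, -0.5, 0.0]
grip_width: 0.998
grasp_force: 0.0
time: 8.65
ee_pos: [0.6494, 0.2375, -0.0208]
tcp_rot: [-0.0, 1.0, -0.0, -0.0]
ft_force: [0.0, 0.2, 0.9]
grip_width: 1.0
grasp_force: 0.0
```

In the tool's units: 0.004 m is 0.005.

```bash
for i in 1 2 3; do echo '{"aperture":[1,1],"tx":[0,0],"ty":[0,0],"tz":[0.005,0.005],"drx":[0,0],"dry":[0,0],"drz":[0,0]}' > rows.txt && python3 steer.py rows.txt | grep -E "ee_pos|ft_f"; done
```

```text
ee_pos: [0.6494, 0.2375, -0.0248]
ft_force: [0.2, -0.2, 0.7]
ee_pos: [0.6494, 0.2375, -0.0288]
ft_force: [-0.3, -0.4, -0.4]
ee_pos: [0.6494, 0.2375, -0.0328]
ft_force: [0.2, 0.5, -0.1]
```

In the tool's units: -0.007 m is -0.0088.

```bash
echo '{"aperture":[1,1,0.7,0.7,0.7],"tx":[0,0,0,0,0],"ty":[0,0,0,0,0],"tz":[-0.0088,-0.0088,-0.0088,-0.0088,-0.0088],"drx":[0,0,0,0,0],"dry":[0,0,0,0,0],"drz":[0,0,0,0,0]}' > rows.txt && python3 steer.py rows.txt; echo '{"aperture":[0.6,0.6],"tx":[0,0],"ty":[0,0],"tz":[0,0],"drx":[0,0],"dry":[0,0],"drz":[0,0]}' > rows.txt && python3 steer.py rows.txt; echo '{"aperture":[0,0],"tx":[0,0],"ty":[0,0],"tz":[0,0],"drx":[0,0],"dry":[0,0],"drz":[0,0]}' > rows.txt && python3 steer.py rows.txt
```

```text
time: 10.02
ee_pos: [0.6498, 0.2376, -0.0249]
tcp_rot: [-0.0, 1.0, 0.0, 0.0]
ft_force: [-1.0, 0.1, 4.4]
grip_width: 0.701
grasp_force: 19.8
time: 10.28
ee_pos: [0.6499, 0.2376, -0.0244]
tcp_rot: [-0.0, 1.0, 0.0, 0.0]
ft_force: [-1.6, -0.3, 7.3]
grip_width: 0.691
grasp_force: 62.9
time: 10.52
ee_pos: [0.6499, 0.2377, -0.0246]
tcp_rot: [-0.0, 1.0, 0.0, 0.0]
ft_force: [-1.2, -1.0, 6.7]
grip_width: 0.693
grasp_force: 49.6
```

In the tool's units: -0.2 m is -0.25, -0.18 m is -0.225.

```bash
echo '{"aperture":[0,0,0,0,0,0],"tx":[0,0,0,0,0,0],"ty":[0,0,0,0,0,0],"tz":[-0.075,-0.15,-0.225,-0.25,-0.25,-0.25],"drx":[0,0,0,0,0,0],"dry":[0,0,0,0,0,0],"drz":[0,0,0,0,0,0]}' > rows.txt && python3 steer.py rows.txt
python3 - <<'E'
from h import *
crop("s1","c6",160,95,220,155,10)
crop("t1","c6b",390,265,450,305,10)
a=cv2.imread("pics/c6.png");b=cv2.imread("pics/c6b.png");a=cv2.resize(a,(400,400));b=cv2.resize(b,(390,260));b=cv2.copyMakeBorder(b,0,140,0,0,0)
cv2.imwrite("pics/c6.png",np.hstack([a,b]))
E
```

```text
time: 11.28
ee_pos: [0.6483, 0.2373, 0.1725]
tcp_rot: [-0.0, 1.0, -0.0, -0.002]
ft_force: [-0.8, 0.2, -1.5]
grip_width: 0.687
grasp_force: 64.2
```

View pics/c6.png

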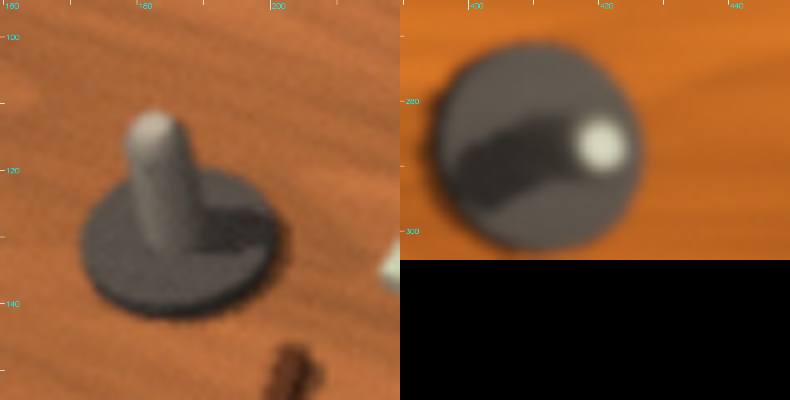

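```bash
python3 -c "
from h import *
print(w('scene',186.5,130.5,.012),w('scene',182.4,112.8,.07),w('top',411,287,.012),w('top',420.4,286.8,.07))
print(rel([.3985,-.3245,.17]))"
```

```text
[ 0.40219042 -0.32060393  0.012     ] [ 0.39765955 -0.32501791  0.07      ] [ 0.3976873  -0.32428775  0.012     ] [ 0.39832882 -0.32571083  0.07      ]
[array([ 0.2499, -0.5617,  0.0038])]
```

In the tool's units: -0.5625 m is -0.7031, 0.25 m is 0.3125.

```bash
echo '{"aperture":[0,0,0,0,0,0,0,0],"tx":[0.3125,0.3125,0.3125,0.3125,0.3125,0.3125,0.3125,0.3125],"ty":[-0.7031,-0.7031,-0.7031,-0.7031,-0.7031,-0.7031,-0.7031,-0.7031],"tz":[0,0,0,0,0,0,0,0],"drx":[0,0,0,0,0,0,0,0],"dry":[0,0,0,0,0,0,0,0],"drz":[0,0,0,0,0,0,0,0]}' > rows.txt && python3 steer.py rows.txt; echo '{"aperture":[0,0,0],"tx":[0,0,0],"ty":[0,0,0],"tz":[0,0,0],"drx":[0,0,0],"dry":[0,0,0],"drz":[0,0,0]}' > rows.txt && python3 steer.py rows.txt;python3 -c "
from h import *
print(rel([.398,-.3252,.06],1.571))"
```

```text
time: 12.28
ee_pos: [0.4448, -0.2203, 0.1728]
tcp_rot: [-0.0, 1.0, 0.001, -0.001]
ft_force: [0.7, -0.1, -1.0]
grip_width: 0.686
grasp_force: 64.3
time: 12.65
ee_pos: [0.4467, -0.2175, 0.1738]
tcp_rot: [-0.001, 1.0, 0.001, -0.001]
ft_force: [0.9, 0.1, -0.7]
grip_width: 0.687
grasp_force: 64.4
[array([ 0.0488, -0.1077,  0.1137]), array([ 0.002, -0.002,  0.002]), array([ 2.000e-03,  3.000e-03, -3.139e+00])]
```

In the tool's units: 0.114 m is 0.1425, -0.1077 m is -0.1346.

```bash
echo '{"aperture":[0,0,0,0,0,0,0,0],"tx":[0.061,0.061,0.061,0.061,0.061,0.061,0.061,0.061],"ty":[-0.1346,-0.1346,-0.1346,-0.1346,-0.1346,-0.1346,-0.1346,-0.1346],"tz":[0,0,0.05,0.1125,0.1425,0.1425,0.1425,0.1425],"drx":[0,0,0,0,0,0,0,0],"dry":[0,0,0,0,0,0,0,0],"drz":[0,0,0,0,0,0,0,0]}' > rows.txt && python3 steer.py rows.txt;python3 -c "
from h import *
print(rel([.398,-.3252,-.01],1.571))
a=grab('top','t7')[180:320,380:500];b=grab('scene','s7')[70:190,130:250]
cv2.imwrite('pics/v7.png',np.hstack([cv2.resize(a,None,fx=3.5,fy=3.5,interpolation=3)[:400],cv2.resize(b,None,fx=3.3334,fy=3.3334,interpolation=3)[:400,:380]]) if 0 else np.hstack([cv2.resize(a,(380,440),interpolation=3),cv2.resize(b,(400,440),interpolation=3)]))"
```

```text
time: 13.65
ee_pos: [0.399, -0.3275, 0.062]
tcp_rot: [-0.001, 1.0, -0.001, 0.001]
ft_force: [-0.1, 0.7, -1.1]
grip_width: 0.686
grasp_force: 64.5
[array([0.0012, 0.0025, 0.0719]), array([-0.002,  0.002,  0.001]), array([-3.000e-03, -4.000e-03, -3.141e+00])]
```

View pics/v7.png

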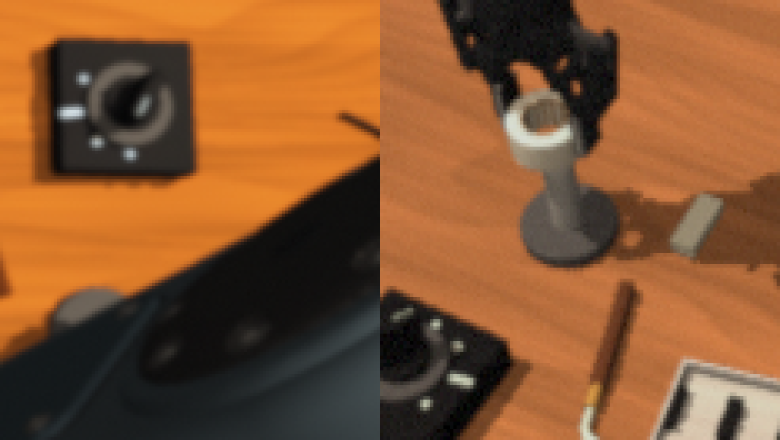

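In the tool's units: 0.03 m is 0.0375, 0.0015 m is 0.0019.

```bash
python3 -c "
from h import *
print(w('scene',178.1,101.7,.11))"; echo '{"aperture":[0,0,0],"tx":[0.0015,0.0015,0.0015],"ty":[0.0019,0.0019,0.0019],"tz":[0.0375,0.0375,0.0375],"drx":[0,0,0],"dry":[0,0,0],"drz":[0,0,0]}' > rows.txt && python3 steer.py rows.txt; echo '{"aperture":[0,0,0,0],"tx":[0,0,0,0],"ty":[0,0,0,0],"tz":[0.025,0.025,0.045,0.045],"drx":[0,0,0,0],"dry":[0,0,0,0],"drz":[0,0,0,0]}' > rows.txt && python3 steer.py rows.txt
```

```text
[ 0.40191533 -0.32721605  0.11      ]
time: 14.12
ee_pos: [0.3971, -0.326, 0.0313]
tcp_rot: [-0.0, 1.0, -0.0, 0.0]
ft_force: [-0.0, -0.8, -0.4]
grip_width: 0.683
grasp_force: 64.6
time: 14.62
ee_pos: [0.3964, -0.3252, -0.006]
tcp_rot: [-0.0, 1.0, 0.001, -0.0]
ft_force: [1.1, 1.2, 0.2]
grip_width: 0.684
grasp_force: 64.6
```

In the tool's units: 0.006 m is 0.0075, 0.004 m is 0.005.

```bash
echo '{"aperture":[0,0,0.85,0.85,0.85,0.85],"tx":[0,0,0,0,0,0],"ty":[0,0,0,0,0,0],"tz":[0.005,0.0075,0.0075,0.0075,0.0075,0.0075],"drx":[0,0,0,0,0,0],"dry":[0,0,0,0,0,0],"drz":[0,0,0,0,0,0]}' > rows.txt && python3 steer.py rows.txt;echo '{"aperture":[0.85,0.85,0.85,0.85,1,1],"tx":[0,0,0,0,0,0],"ty":[0,0,0,0,0,0],"tz":[-0.075,-0.15,-0.225,-0.225,-0.225,-0.225],"drx":[0,0,0,0,0,0],"dry":[0,0,0,0,0,0],"drz":[0,0,0,0,0,0]}' > rows.txt && python3 steer.py rows.txt;python3 -c "
from h import *
print(rel([.5545,-.0197,.17],1.741))"
```

```text
time: 15.38
ee_pos: [0.3968, -0.3257, -0.0113]
tcp_rot: [-0.0, 1.0, -0.0, 0.0]
ft_force: [0.7, -0.2, -0.5]
grip_width: 0.851
grasp_force: 0.0
time: 16.12
ee_pos: [0.3959, -0.3245, 0.167]
tcp_rot: [-0.0, 1.0, 0.001, -0.001]
ft_force: [0.0, 0.1, -0.9]
grip_width: 1.006
grasp_force: 0.0
[array([-0.1587,  0.3047, -0.0024]), array([ 0.003, -0.002, -0.17 ]), array([-0.003, -0.005,  2.972])]
```

In the tool's units: 0.3047 m is 0.3809, -0.1587 m is -0.1984, -0.17 rad is -0.1623.

```bash
echo '{"aperture":[1,1,1,1,1,1,1,1],"tx":[-0.1984,-0.1984,-0.1984,-0.1984,-0.1984,-0.1984,-0.1984,-0.1984],"ty":[0.3809,0.3809,0.3809,0.3809,0.3809,0.3809,0.3809,0.3809],"tz":[0,0,0,0,0,0,0,0],"drx":[0,0,0,0,0,0,0,0],"dry":[0,0,0,0,0,0,0,0],"drz":[-0.1623,-0.1623,-0.1623,-0.1623,-0.1623,-0.1623,-0.1623,-0.1623]}' > rows.txt && python3 steer.py rows.txt;python3 -c "
from h import *
print(rel([.5545,-.0197,-.018],1.741))
a=grab('scene','s8')[90:150,160:220];cv2.imwrite('pics/v8.png',cv2.resize(a,(400,400),interpolation=3))"
```

```text
time: 17.12
ee_pos: [0.5542, -0.0212, 0.1672]
tcp_rot: [-0.085, 0.996, 0.0, -0.002]
ft_force: [-0.6, -0.6, 1.3]
grip_width: 0.996
grasp_force: 0.0
[array([-0.0011,  0.0013,  0.1852]), array([ 0.001, -0.003,  0.   ]), array([ 5.000e-03,  1.000e-03, -3.142e+00])]
```

View pics/v8.png

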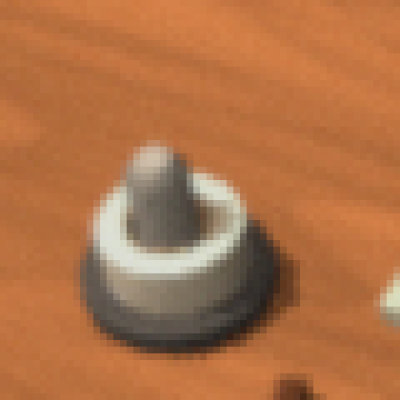

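The rows are not in the units I measure in: shifts go in shares of 80 cm and turns go in shares of 60 degrees. I convert before sending: 0.183 m is 0.2288, 0.18 m is 0.225.

```bash
echo '{"aperture":[1,1,1,1,1,1,0,0],"tx":[-0.0006,-0.0006,-0.0006,-0.0006,-0.0006,-0.0006,-0.0006,-0.0006],"ty":[0.0013,0.0013,0.0013,0.0013,0.0013,0.0013,0.0013,0.0013],"tz":[0.075,0.15,0.2,0.225,0.2288,0.2288,0.2288,0.2288],"drx":[0,0,0,0,0,0,0,0],"dry":[0,0,0,0,0,0,0,0],"drz":[0,0,0,0,0,0,0,0]}' > rows.txt && python3 steer.py rows.txt;echo '{"aperture":[0,0,0],"tx":[0,0,0],"ty":[0,0,0],"tz":[0,0,0],"drx":[0,0,0],"dry":[0,0,0],"drz":[0,0,0]}' > rows.txt && python3 steer.py rows.txt
```

```text
time: 18.18
ee_pos: [0.5566, -0.0202, -0.0123]
tcp_rot: [-0.085, 0.996, -0.001, 0.001]
ft_force: [-2.1, -0.8, 6.9]
grip_width: 0.675
grasp_force: 62.4
time: 18.55
ee_pos: [0.5566, -0.0202, -0.0123]
tcp_rot: [-0.086, 0.996, -0.001, 0.001]
ft_force: [-2.1, -1.1, 8.6]
grip_width: 0.677
grasp_force: 62.1
```

In the tool's units: -0.18 m is -0.225, -0.12 m is -0.15.

```bash
echo '{"aperture":[0,0,0,0,0],"tx":[0,0,0,0,0],"ty":[0,0,0,0,0],"tz":[-0.075,-0.15,-0.225,-0.225,-0.225],"drx":[0,0,0,0,0],"dry":[0,0,0,0,0],"drz":[0,0,0,0,0]}' > rows.txt && python3 steer.py rows.txt;python3 -c "
from h import *
print(rel([.399,-.3254,.16],1.741))"
```

```text
time: 19.18
ee_pos: [0.555, -0.0195, 0.1658]
tcp_rot: [-0.085, 0.996, 0.0, -0.0]
ft_force: [0.6, -0.0, -1.3]
grip_width: 0.671
grasp_force: 64.6
[array([ 0.2056, -0.275 ,  0.0058]), array([ 0., -0.,  0.]), array([ 0.   ,  0.   , -3.141])]
```

In the tool's units: -0.275 m is -0.3438, 0.2056 m is 0.257.

```bash
echo '{"aperture":[0,0,0,0,0,0,0,0],"tx":[0.257,0.257,0.257,0.257,0.257,0.257,0.257,0.257],"ty":[-0.3438,-0.3438,-0.3438,-0.3438,-0.3438,-0.3438,-0.3438,-0.3438],"tz":[0,0,0,0,0,0,0,0],"drx":[0,0,0,0,0,0,0,0],"dry":[0,0,0,0,0,0,0,0],"drz":[0,0,0,0,0,0,0,0]}' > rows.txt && python3 steer.py rows.txt; echo '{"aperture":[0,0,0,0],"tx":[0,0,0,0],"ty":[0,0,0,0],"tz":[0.05,0.11,0.11,0.11],"drx":[0,0,0,0],"dry":[0,0,0,0],"drz":[0,0,0,0]}' > rows.txt && python3 steer.py rows.txt
python3 - <<'E'
from h import *
b=grab('scene','s9');x0,y0=150,75
c=b[y0:150,x0:220].astype(int)
m=((c.min(2)>130)&((c.max(2)-c.min(2))<70)).astype(np.uint8)
n,l,st,ce=cv2.connectedComponentsWithStats(m);print(st[1:],ce[1:])
print(w('scene',178.1,101.7,.11))
crop('s9','v9',150,75,220,145,8)
print(rel([.399,-.3254,.0]))
E
```

```text
time: 20.18
ee_pos: [0.3989, -0.324, 0.1641]
tcp_rot: [-0.085, 0.996, 0.002, -0.001]
ft_force: [-0.1, 0.4, -0.9]
grip_width: 0.678
grasp_force: 64.6
time: 20.68
ee_pos: [0.4005, -0.3252, 0.0784]
tcp_rot: [-0.086, 0.996, -0.0, 0.0]
ft_force: [-0.1, 0.2, -1.1]
grip_width: 0.679
grasp_force: 64.8
[[28 17  5  2  9]
 [35 17  1  1  1]
 [18 25 21  9 96]
 [24 43 15 14 95]
 [68 60  1  1  1]] [[30.22222222 17.55555556]
 [35.         17.        ]
 [26.67708333 29.28125   ]
 [29.24210526 51.22105263]
 [68.         60.        ]]
[ 0.40191533 -0.32721605  0.11      ]
[array([0.0019, 0.001 , 0.079 ])]
```

View pics/v9.png

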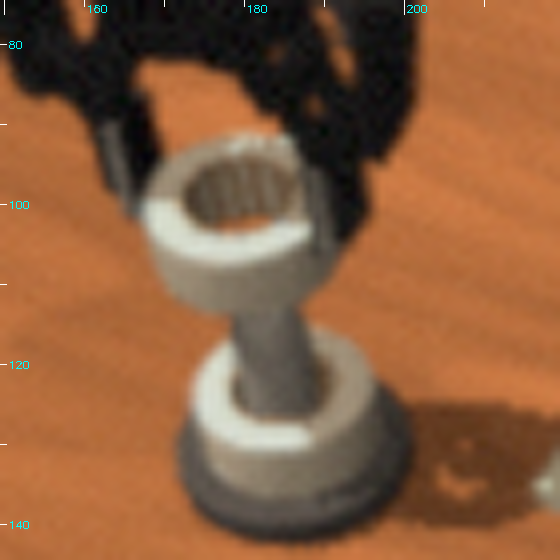

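```bash
python3 -c "
from h import *
for z in(.115,.12,.127):print(w('scene',179.6,98.9,z))
print(w('scene',182.4,112.8,.07))"
```

```text
[ 0.39594498 -0.32555299  0.115     ]
[ 0.40043562 -0.32173517  0.12      ]
[ 0.40672251 -0.31639021  0.127     ]
[ 0.39765955 -0.32501791  0.07      ]
```

In the tool's units: 0.03 m is 0.0375, 0.02 m is 0.025.

```bash
echo '{"aperture":[0,0,0],"tx":[0.0025,0.0025,0.0025],"ty":[0.0006,0.0006,0.0006],"tz":[0.025,0.0375,0.0375],"drx":[0,0,0],"dry":[0,0,0],"drz":[0,0,0]}' > rows.txt && python3 steer.py rows.txt; echo '{"aperture":[0,0,0],"tx":[0,0,0],"ty":[0,0,0],"tz":[0.0188,0.0313,0.0313],"drx":[0,0,0],"dry":[0,0,0],"drz":[0,0,0]}' > rows.txt && python3 steer.py rows.txt
```

```text
time: 21.1
ee_pos: [0.3979, -0.3256, 0.0481]
tcp_rot: [-0.085, 0.996, -0.0, 0.0]
ft_force: [-0.3, 0.2, -0.5]
grip_width: 0.672
grasp_force: 64.8
time: 21.48
ee_pos: [0.3971, -0.3249, 0.0216]
tcp_rot: [-0.085, 0.996, 0.001, -0.001]
ft_force: [0.4, 0.6, -0.1]
grip_width: 0.671
grasp_force: 64.8
```

In the tool's units: 0.005 m is 0.0063.

```bash
echo '{"aperture":[0,0.85,0.85,0.85,0.85],"tx":[0,0,0,0,0],"ty":[0,0,0,0,0],"tz":[0.0063,0.0063,0.0063,0.0063,0.0063],"drx":[0,0,0,0,0],"dry":[0,0,0,0,0],"drz":[0,0,0,0,0]}' > rows.txt && python3 steer.py rows.txt; echo '{"aperture":[0.85,0.85,0.85,0.85,0.35,0.35],"tx":[0,0,0,0,0,0],"ty":[0,0,0,0,0,0],"tz":[-0.075,-0.15,-0.1875,-0.1875,-0.1875,-0.1875],"drx":[0,0,0,0,0,0],"dry":[0,0,0,0,0,0],"drz":[0,0,0,0,0,0]}' > rows.txt && python3 steer.py rows.txt; python3 -c "
from h import *
grab('scene','s10');grab('top','t10');print(rel([.4965,-.2318,.13],1.829))"
```

```text
time: 22.1
ee_pos: [0.3976, -0.3254, 0.0175]
tcp_rot: [-0.085, 0.996, 0.0, -0.0]
ft_force: [-0.1, -0.2, -0.0]
grip_width: 0.852
grasp_force: 0.0
time: 22.85
ee_pos: [0.3968, -0.3245, 0.166]
tcp_rot: [-0.085, 0.996, 0.002, -0.001]
ft_force: [0.4, 0.2, -0.0]
grip_width: 0.433
grasp_force: 0.0
[array([-0.1138,  0.0747,  0.0362]), array([ 0.003, -0.001, -0.088]), array([-2.000e-03, -4.000e-03,  3.053e+00])]
```

```bash
python3 - <<'E'
from h import *
for f in('s8','s10'):
    c=cv2.imread(f'pics/{f}.png')[95:150,165:215].astype(int)
    m=((c.min(2)>95)&((c.max(2)-c.min(2))<60)).astype(np.uint8)
    n,l,st,ce=cv2.connectedComponentsWithStats(m);i=1+st[1:,4].argmax();print(f,st[i]+[165,95,0,0,0])
t=np.linspace(0,6.28,40)
for z in(.012,.036,.06):
    q=np.array([px('scene',[.398+.03*np.cos(a),-.325+.03*np.sin(a),z]) for a in t]);print(z,q.min(0).round(),q.max(0).round())
E
echo '{"aperture":[0.35,0.35,0.35,0.35,0.35,0.35,0.35],"tx":[-0.1423,-0.1423,-0.1423,-0.1423,-0.1423,-0.1423,-0.1423],"ty":[0.0934,0.0934,0.0934,0.0934,0.0934,0.0934,0.0934],"tz":[0,0,0.0375,0.1,0.15,0.15,0.15],"drx":[0,0,0,0,0,0,0],"dry":[0,0,0,0,0,0,0],"drz":[-0.084,-0.084,-0.084,-0.084,-0.084,-0.084,-0.084]}' > rows.txt && python3 steer.py rows.txt; python3 -c "
from h import *
print(rel([.4965,-.2318,.0],1.829))"
```

```text
s8 [174 112  23  25 297]
s10 [172 108  24  29 388]
0.012 [175. 121.] [197. 137.]
0.036 [173. 115.] [196. 131.]
0.06 [171. 108.] [195. 124.]
time: 23.82
ee_pos: [0.4976, -0.2331, 0.0481]
tcp_rot: [-0.129, 0.992, -0.0, 0.0]
ft_force: [-0.6, -1.0, 0.6]
grip_width: 0.348
grasp_force: 0.0
[array([0.0008, 0.0015, 0.0481]), array([-0.001,  0.001, -0.   ]), array([1.000e-03, 1.000e-03, 3.141e+00])]
```

In the tool's units: 0.05 m is 0.0625, 0.045 m is 0.0563.

```bash
echo '{"aperture":[0.35,0.35,0.35,0.35],"tx":[0.001,0.001,0.001,0.001],"ty":[0.0019,0.0019,0.0019,0.0019],"tz":[0.0375,0.0563,0.0625,0.0625],"drx":[0,0,0,0],"dry":[0,0,0,0],"drz":[0,0,0,0]}' > rows.txt && python3 steer.py rows.txt | grep -E 'ee_|ft_'; for i in 1 2 3 4; do echo '{"aperture":[0.35,0.35],"tx":[0,0],"ty":[0,0],"tz":[0.005,0.005],"drx":[0,0],"dry":[0,0],"drz":[0,0]}' > rows.txt && python3 steer.py rows.txt | grep -E 'ee_|ft_'; done
```

```text
ee_pos: [0.4964, -0.2317, -0.0019]
ft_force: [0.2, -0.5, 0.4]
ee_pos: [0.4961, -0.2314, -0.0062]
ft_force: [-0.4, -0.1, 0.8]
ee_pos: [0.4958, -0.2312, -0.0106]
ft_force: [-0.5, -0.1, 0.3]
ee_pos: [0.4957, -0.2311, -0.0148]
ft_force: [0.2, -0.4, -0.5]
ee_pos: [0.4958, -0.2312, -0.0187]
ft_force: [-0.3, -0.6, 0.7]
```

In the tool's units: 0.003 m is 0.0038.

```bash
for i in 1 2 3; do echo '{"aperture":[0.35,0.35],"tx":[0,0],"ty":[0,0],"tz":[0.0038,0.0038],"drx":[0,0],"dry":[0,0],"drz":[0,0]}' > rows.txt && python3 steer.py rows.txt | grep -E 'ee_|ft_'; done
```

```text
ee_pos: [0.4959, -0.2313, -0.0216]
ft_force: [0.7, -0.2, -0.1]
ee_pos: [0.4958, -0.2312, -0.0246]
ft_force: [-0.4, 0.2, -0.3]
ee_pos: [0.4961, -0.2314, -0.0251]
ft_force: [-2.6, 0.7, 16.9]
```

In the tool's units: -0.007 m is -0.0088.

```bash
echo '{"aperture":[0.35,0.35,0,0,0,0],"tx":[0,0,0,0,0,0],"ty":[0,0,0,0,0,0],"tz":[-0.0088,-0.0088,-0.0088,-0.0088,-0.0088,-0.0088],"drx":[0,0,0,0,0,0],"dry":[0,0,0,0,0,0],"drz":[0,0,0,0,0,0]}' > rows.txt && python3 steer.py rows.txt;echo '{"aperture":[0,0,0,0],"tx":[0,0,0,0],"ty":[0,0,0,0],"tz":[-0.0625,-0.1125,-0.1125,-0.1125],"drx":[0,0,0,0],"dry":[0,0,0,0],"drz":[0,0,0,0]}' > rows.txt && python3 steer.py rows.txt; python3 -c "
from h import *
print(rel([.5605,-.0879,.06],1.741))"
```

```text
time: 26.82
ee_pos: [0.496, -0.2314, -0.0204]
tcp_rot: [-0.129, 0.992, -0.0, 0.0]
ft_force: [-1.2, -0.5, 3.2]
grip_width: 0.13
grasp_force: 59.1
time: 27.32
ee_pos: [0.4953, -0.2308, 0.0689]
tcp_rot: [-0.129, 0.992, 0.001, -0.001]
ft_force: [-0.9, 0.8, -0.9]
grip_width: 0.127
grasp_force: 58.6
[array([-0.0995,  0.1215,  0.0089]), array([ 0.001, -0.001,  0.088]), array([ 2.000e-03,  2.000e-03, -3.054e+00])]
```

In the tool's units: 0.1195 m is 0.1494, -0.0993 m is -0.1241, 0.088 rad is 0.084.

```bash
echo '{"aperture":[0,0,0,0,0,0,0],"tx":[-0.1241,-0.1241,-0.1241,-0.1241,-0.1241,-0.1241,-0.1241],"ty":[0.1494,0.1494,0.1494,0.1494,0.1494,0.1494,0.1494],"tz":[-0.025,-0.025,-0.025,0,0.0375,0.0625,0.0625],"drx":[0,0,0,0,0,0,0],"dry":[0,0,0,0,0,0,0],"drz":[0.084,0.084,0.084,0.084,0.084,0.084,0.084]}' > rows.txt && python3 steer.py rows.txt; python3 -c "
from h import *
print(rel([.5610,-.0899,-.015],1.741))"
```

```text
time: 28.2
ee_pos: [0.5587, -0.0894, 0.0164]
tcp_rot: [-0.085, 0.996, 0.002, -0.003]
ft_force: [-0.6, 0.8, 0.1]
grip_width: 0.13
grasp_force: 58.7
[array([-0.0024, -0.001 ,  0.0314]), array([ 0.004, -0.007, -0.   ]), array([-0.01 , -0.006,  3.141])]
```

In the tool's units: 0.032 m is 0.04, 0.015 m is 0.0188.

```bash
echo '{"aperture":[0,0,0,0],"tx":[-0.0013,-0.0013,-0.0013,-0.0013],"ty":[-0.0013,-0.0013,-0.0013,-0.0013],"tz":[0.0188,0.035,0.04,0.04],"drx":[0,0,0,0],"dry":[0,0,0,0],"drz":[0,0,0,0]}' > rows.txt && python3 steer.py rows.txt; echo '{"aperture":[0.15,0.25,0.35,0.35,0.35],"tx":[0,0,0,0,0],"ty":[0,0,0,0,0],"tz":[0,0,0,0,0],"drx":[0,0,0,0,0],"dry":[0,0,0,0,0],"drz":[0,0,0,0,0]}' > rows.txt && python3 steer.py rows.txt; echo '{"aperture":[0.35,0.35,0.35,0.35],"tx":[0,0,0,0],"ty":[0,0,0,0],"tz":[-0.075,-0.15,-0.2,-0.2],"drx":[0,0,0,0],"dry":[0,0,0,0],"drz":[0,0,0,0]}' > rows.txt && python3 steer.py rows.txt; python3 -c "
from h import *
print(rel([.4803,.2009,.10],1.612)); a=grab('top','t11');b=grab('scene','s11')
for f,im in(('t1',a),('s1',b)):
    o=cv2.imread(f'pics/{f}.png')
    d=(cv2.absdiff(o,im).max(2)>60).astype(np.uint8);n,l,st,ce=cv2.connectedComponentsWithStats(d);print([s.tolist() for s in st[1:] if s[4]>25])"
```

```text
time: 28.7
ee_pos: [0.5625, -0.0912, -0.0126]
tcp_rot: [-0.085, 0.996, 0.0, -0.0]
ft_force: [0.8, 0.2, -0.6]
grip_width: 0.125
grasp_force: 58.7
time: 29.32
ee_pos: [0.5627, -0.0913, -0.0123]
tcp_rot: [-0.085, 0.996, -0.0, 0.0]
ft_force: [-0.3, -0.1, -0.5]
grip_width: 0.347
grasp_force: 0.0
time: 29.82
ee_pos: [0.5652, -0.0921, 0.1514]
tcp_rot: [-0.085, 0.996, -0.002, 0.004]
ft_force: [0.7, 0.5, -0.4]
grip_width: 0.347
grasp_force: 0.0
[array([0.0344, 0.3034, 0.0498]), array([-0.004,  0.008,  0.129]), array([-0.011, -0.006, -3.012])]
[[0, 127, 467, 293, 67826], [172, 174, 28, 27, 533], [301, 196, 4, 11, 32], [156, 206, 19, 55, 243], [272, 217, 13, 19, 107], [282, 216, 11, 7, 53], [169, 218, 15, 48, 332], [204, 264, 44, 14, 249], [405, 275, 28, 27, 468]]
[[171, 0, 118, 164, 9667], [319, 0, 32, 27, 346], [388, 0, 13, 6, 50], [385, 0, 86, 59, 3279], [399, 49, 161, 57, 3520], [381, 57, 13, 9, 66], [338, 84, 191, 130, 7520], [376, 93, 22, 9, 112], [190, 147, 18, 46, 276], [227, 182, 20, 46, 286], [264, 183, 101, 45, 1810], [255, 203, 10, 12, 78], [251, 209, 29, 16, 185], [376, 221, 12, 45, 275], [388, 227, 8, 46, 257], [339, 274, 32, 31, 587]]
```

Run:
```python
from h import *
def seg(f,x0,y0,x1,y1):
    c=cv2.imread(f'pics/{f}.png')[y0:y1,x0:x1].astype(int);B,G,Rr=c[...,0],c[...,1],c[...,2]
    dark=(Rr<125);steel=(B>110)
    for nm,m in(('dark',dark),('steel',steel)):
        n,l,st,ce=cv2.connectedComponentsWithStats(m.astype(np.uint8))
        for i in range(1,n):
            if st[i,4]>15:
                ys,xs=np.nonzero(l==i);p=np.c_[xs,ys].astype(np.float32);v=cv2.fitLine(p,2,0,.01,.01).ravel();t=(p-v[2:])@v[:2]
                print(f,nm,st[i,4],'c',(ce[i]+[x0,y0]).round(1),'ends',(v[2:]+v[:2]*t.min()+[x0,y0]).round(1),(v[2:]+v[:2]*t.max()+[x0,y0]).round(1))
for f in('t1','t11'):seg(f,150,200,192,275)
```

```text
t1 dark 142 c [176.8 246.4] ends [174.  228.8] [179.5 263.2]
t1 steel 74 c [173.2 222.8] ends [172.4 217.8] [174.  227.8]
t11 dark 24 c [171.2 253. ] ends [169. 246.] [173. 259.]
t11 steel 86 c [161.9 220.4] ends [160.9 215. ] [163.  225.8]
t11 steel 21 c [150.8 231. ] ends [149.7 237. ] [151.6 226.9]
```

In the tool's units: 0.3034 m is 0.3793, 0.1 m is 0.125, 0.129 rad is 0.1232.

```bash
echo '{"aperture":[0.5,0.5,0.5,0.5,0.5,0.5,0.5,0.5],"tx":[0.043,0.043,0.043,0.043,0.043,0.043,0.043,0.043],"ty":[0.3793,0.3793,0.3793,0.3793,0.3793,0.3793,0.3793,0.3793],"tz":[-0.025,-0.025,-0.025,-0.025,0,0.0625,0.125,0.125],"drx":[0,0,0,0,0,0,0,0],"dry":[0,0,0,0,0,0,0,0],"drz":[0.1232,0.1232,0.1232,0.1232,0.1232,0.1232,0.1232,0.1232]}' > rows.txt && python3 steer.py rows.txt; echo '{"aperture":[0.5,0.5],"tx":[0,0],"ty":[0,0],"tz":[0,0],"drx":[0,0],"dry":[0,0],"drz":[0,0]}' > rows.txt && python3 steer.py rows.txt;python3 -c "
from h import *
print(rel([.4803,.2009,-.0195],1.612))"
```

```text
time: 30.92
ee_pos: [0.4723, 0.2012, 0.0429]
tcp_rot: [-0.021, 1.0, -0.001, -0.007]
ft_force: [-0.5, -0.1, -0.0]
grip_width: 0.501
grasp_force: 0.0
time: 31.18
ee_pos: [0.4788, 0.202, 0.0494]
tcp_rot: [-0.02, 1.0, 0.0, 0.002]
ft_force: [-0.8, 0.5, 0.8]
grip_width: 0.501
grasp_force: 0.0
[array([-0.0012, -0.0012,  0.0689]), array([ 0.001,  0.004, -0.001]), array([ 6.000e-03, -1.000e-03,  3.141e+00])]
```

In the tool's units: 0.0695 m is 0.0869, 0.06 m is 0.075.

```bash
echo '{"aperture":[0.5,0.5,0.5,0.5,0.5,0,0,0],"tx":[0,0,0,0,0,0,0,0],"ty":[-0.0013,-0.0013,-0.0013,-0.0013,-0.0013,-0.0013,-0.0013,-0.0013],"tz":[0.05,0.075,0.0869,0.0869,0.0869,0.0869,0.0869,0.0869],"drx":[0,0,0,0,0,0,0,0],"dry":[0,0,0,0,0,0,0,0],"drz":[0,0,0,0,0,0,0,0]}' > rows.txt && python3 steer.py rows.txt;echo '{"aperture":[0,0,0],"tx":[0,0,0],"ty":[0,0,0],"tz":[0,0,0],"drx":[0,0,0],"dry":[0,0,0],"drz":[0,0,0]}' > rows.txt && python3 steer.py rows.txt; echo '{"aperture":[0,0,0,0],"tx":[0,0,0,0],"ty":[0,0,0,0],"tz":[-0.075,-0.15,-0.15,-0.15],"drx":[0,0,0,0],"dry":[0,0,0,0],"drz":[0,0,0,0]}' > rows.txt && python3 steer.py rows.txt; python3 -c "
from h import *
print(rel([.5533,-.0445,.02],1.741))"
```

```text
time: 32.17
ee_pos: [0.4779, 0.201, -0.021]
tcp_rot: [-0.021, 1.0, 0.0, 0.001]
ft_force: [-0.9, -0.5, 4.6]
grip_width: 0.139
grasp_force: 59.8
time: 32.55
ee_pos: [0.4779, 0.201, -0.021]
tcp_rot: [-0.021, 1.0, 0.0, 0.001]
ft_force: [-1.2, -0.5, 5.2]
grip_width: 0.143
grasp_force: 59.8
time: 33.05
ee_pos: [0.4769, 0.2009, 0.0981]
tcp_rot: [-0.021, 1.0, -0.0, -0.0]
ft_force: [-0.4, -0.5, -0.5]
grip_width: 0.14
grasp_force: 59.2
[array([-0.0662, -0.2483,  0.0781]), array([-0.   , -0.   , -0.129]), array([-0.   ,  0.   ,  3.013])]
```

In the tool's units: -0.2483 m is -0.3104, 0.08 m is 0.1, -0.129 rad is -0.1232.

```bash
echo '{"aperture":[0,0,0,0,0,0,0,0],"tx":[-0.0828,-0.0828,-0.0828,-0.0828,-0.0828,-0.0828,-0.0828,-0.0828],"ty":[-0.3104,-0.3104,-0.3104,-0.3104,-0.3104,-0.3104,-0.3104,-0.3104],"tz":[0,0,0,0,0,0.0625,0.1,0.1],"drx":[0,0,0,0,0,0,0,0],"dry":[0,0,0,0,0,0,0,0],"drz":[-0.1232,-0.1232,-0.1232,-0.1232,-0.1232,-0.1232,-0.1232,-0.1232]}' > rows.txt && python3 steer.py rows.txt; echo '{"aperture":[0,0],"tx":[0,0],"ty":[0,0],"tz":[0,0],"drx":[0,0],"dry":[0,0],"drz":[0,0]}' > rows.txt && python3 steer.py rows.txt; python3 -c "
from h import *
print(rel([.5533,-.0445,-.016],1.741))"
```

```text
time: 34.05
ee_pos: [0.5498, -0.0426, 0.0147]
tcp_rot: [-0.085, 0.996, 0.002, -0.004]
ft_force: [-1.2, 0.0, 0.1]
grip_width: 0.137
grasp_force: 59.2
time: 34.3
ee_pos: [0.5546, -0.0442, 0.0193]
tcp_rot: [-0.085, 0.996, -0.0, 0.001]
ft_force: [0.5, 0.8, -0.4]
grip_width: 0.14
grasp_force: 59.2
[array([ 0.0014, -0.    ,  0.0353]), array([-0.001,  0.002,  0.001]), array([-3.000e-03, -1.000e-03, -3.141e+00])]
```

In the tool's units: 0.0345 m is 0.0431, 0.03 m is 0.0375.

```bash
echo '{"aperture":[0,0,0,0,0.15,0.25,0.35,0.35],"tx":[0.0013,0.0013,0.0013,0.0013,0.0013,0.0013,0.0013,0.0013],"ty":[0,0,0,0,0,0,0,0],"tz":[0.0188,0.0375,0.0431,0.0431,0.0431,0.0431,0.0431,0.0431],"drx":[0,0,0,0,0,0,0,0],"dry":[0,0,0,0,0,0,0,0],"drz":[0,0,0,0,0,0,0,0]}' > rows.txt && python3 steer.py rows.txt; echo '{"aperture":[0.35,0.35,0.35,0.35,0.35],"tx":[0,0,0,0,0],"ty":[0,0,0,0,0],"tz":[0,-0.075,-0.15,-0.2,-0.2],"drx":[0,0,0,0,0],"dry":[0,0,0,0,0],"drz":[0,0,0,0,0]}' > rows.txt && python3 steer.py rows.txt
python3 - <<'E'
from h import *
a=grab('top','t12');b=grab('scene','s12')
def rotcrop():
    A=cv2.resize(a[198:288,98:198],(540,486),interpolation=3);B=cv2.resize(b[215:295,365:405],(243,486),interpolation=3)
    cv2.imwrite('pics/v12.png',np.hstack([A,B]))
rotcrop()
E
```

```text
time: 35.3
ee_pos: [0.5528, -0.0446, -0.0164]
tcp_rot: [-0.085, 0.996, -0.0, 0.0]
ft_force: [-0.6, 0.4, -0.6]
grip_width: 0.348
grasp_force: 0.0
time: 35.92
ee_pos: [0.5553, -0.0452, 0.1473]
tcp_rot: [-0.085, 0.996, -0.001, 0.004]
ft_force: [0.1, 0.2, -0.4]
grip_width: 0.352
grasp_force: 0.0
```

View pics/v12.png

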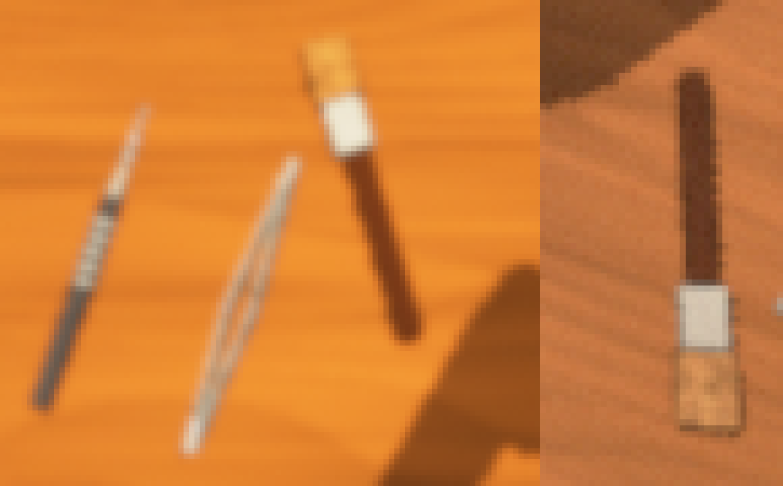

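```bash
python3 -c "
from h import *
A=w('top',157.7,204.9,.005);B=w('top',173.05,260.5,.005);d=A-B;L=np.linalg.norm(d);y=np.arctan2(d[1],d[0]);g=B+d/L*.075;print(A,B,L,y,g)
print(rel([g[0],g[1],.1],y+np.pi/2))"
```

```text
[0.60235025 0.31116145 0.005     ] [0.46157637 0.26542604 0.005     ] 0.14801693142812514 0.3141284577293418 [0.53290632 0.28860012 0.005     ]
[array([-0.0372,  0.3316,  0.0437]), array([-0.   ,  0.   , -0.144]), array([0.   , 0.   , 2.998])]
```

```bash
python3 -c "
from h import *
print(rel([.5234,.2855,.06],.314+np.pi/2))"
```

```text
[array([-0.0273,  0.3301,  0.0837]), array([-0.   ,  0.   , -0.144]), array([0.   , 0.   , 2.998])]
```

In the tool's units: 0.3301 m is 0.4126, 0.084 m is 0.105, -0.144 rad is -0.1375.

```bash
echo '{"aperture":[0.32,0.32,0.32,0.32,0.32,0.32,0.32,0.32],"tx":[-0.0341,-0.0341,-0.0341,-0.0341,-0.0341,-0.0341,-0.0341,-0.0341],"ty":[0.4126,0.4126,0.4126,0.4126,0.4126,0.4126,0.4126,0.4126],"tz":[0,0,0,0,0,0.05,0.105,0.105],"drx":[0,0,0,0,0,0,0,0],"dry":[0,0,0,0,0,0,0,0],"drz":[-0.1375,-0.1375,-0.1375,-0.1375,-0.1375,-0.1375,-0.1375,-0.1375]}' > rows.txt && python3 steer.py rows.txt; echo '{"aperture":[0.32,0.32,0.32],"tx":[0,0,0],"ty":[0,0,0],"tz":[0,0,0],"drx":[0,0,0],"dry":[0,0,0],"drz":[0,0,0]}' > rows.txt && python3 steer.py rows.txt;python3 -c "
from h import *
print(rel([.5234,.2855,-.020],.314+np.pi/2))"
```

```text
time: 37.02
ee_pos: [0.519, 0.2842, 0.0545]
tcp_rot: [-0.157, 0.988, -0.001, -0.006]
ft_force: [0.2, 0.3, 0.3]
grip_width: 0.319
grasp_force: 0.0
time: 37.4
ee_pos: [0.5249, 0.2853, 0.0612]
tcp_rot: [-0.156, 0.988, 0.0, 0.001]
ft_force: [-0.0, 0.2, 0.7]
grip_width: 0.321
grasp_force: 0.0
[array([0.0016, 0.0006, 0.0812]), array([ 0.   ,  0.003, -0.   ]), array([ 0.004, -0.   ,  3.141])]
```

In the tool's units: 0.08 m is 0.1, 0.07 m is 0.0875.

```bash
echo '{"aperture":[0.32,0.32,0.32,0.32,0,0,0,0],"tx":[0.0013,0.0013,0.0013,0.0013,0.0013,0.0013,0.0013,0.0013],"ty":[0.0006,0.0006,0.0006,0.0006,0.0006,0.0006,0.0006,0.0006],"tz":[0.0625,0.0875,0.1,0.1,0.1,0.1,0.1,0.1],"drx":[0,0,0,0,0,0,0,0],"dry":[0,0,0,0,0,0,0,0],"drz":[0,0,0,0,0,0,0,0]}' > rows.txt && python3 steer.py rows.txt; echo '{"aperture":[0,0,0,0],"tx":[0,0,0,0],"ty":[0,0,0,0],"tz":[-0.075,-0.15,-0.15,-0.15],"drx":[0,0,0,0],"dry":[0,0,0,0],"drz":[0,0,0,0]}' > rows.txt && python3 steer.py rows.txt; python3 -c "
from h import *
print(rel([.5584,-.1329,.02],1.741))"
```

```text
time: 38.4
ee_pos: [0.5236, 0.2859, -0.0192]
tcp_rot: [-0.156, 0.988, 0.0, 0.001]
ft_force: [-0.4, -0.5, 5.7]
grip_width: 0.094
grasp_force: 59.4
time: 38.9
ee_pos: [0.522, 0.2853, 0.0995]
tcp_rot: [-0.156, 0.988, -0.0, -0.0]
ft_force: [-0.3, -1.1, -0.8]
grip_width: 0.098
grasp_force: 58.7
[array([ 0.0946, -0.409 ,  0.0796]), array([-0.   , -0.001,  0.144]), array([ 1.000e-03, -0.000e+00, -2.998e+00])]
```

In the tool's units: -0.409 m is -0.5113, 0.0946 m is 0.1183, 0.144 rad is 0.1375.

```bash
echo '{"aperture":[0,0,0,0,0,0,0,0],"tx":[0.1183,0.1183,0.1183,0.1183,0.1183,0.1183,0.1183,0.1183],"ty":[-0.5113,-0.5113,-0.5113,-0.5113,-0.5113,-0.5113,-0.5113,-0.5113],"tz":[0,0,0,0,0,0,0.0375,0.0875],"drx":[0,0,0,0,0,0,0,0],"dry":[0,0,0,0,0,0,0,0],"drz":[0.1375,0.1375,0.1375,0.1375,0.1375,0.1375,0.1375,0.1375]}' > rows.txt && python3 steer.py rows.txt; echo '{"aperture":[0,0,0],"tx":[0,0,0],"ty":[0,0,0],"tz":[0,0,0],"drx":[0,0,0],"dry":[0,0,0],"drz":[0,0,0]}' > rows.txt && python3 steer.py rows.txt; python3 -c "
from h import *
print(rel([.5584,-.1329,-.0155],1.741))"
```

```text
time: 39.9
ee_pos: [0.5598, -0.1369, 0.0279]
tcp_rot: [-0.082, 0.997, -0.001, 0.001]
ft_force: [-0.3, 1.1, -0.4]
grip_width: 0.096
grasp_force: 58.8
time: 40.28
ee_pos: [0.5599, -0.1322, 0.0308]
tcp_rot: [-0.086, 0.996, -0.0, 0.001]
ft_force: [0.5, 0.3, -0.4]
grip_width: 0.097
grasp_force: 58.8
[array([ 0.0017, -0.0004,  0.0463]), array([-0.001,  0.002,  0.001]), array([-3.00e-03, -2.00e-03, -3.14e+00])]
```

In the tool's units: 0.0455 m is 0.0569, 0.04 m is 0.05.

```bash
echo '{"aperture":[0,0,0,0,0.12,0.2,0.32,0.32],"tx":[0.0013,0.0013,0.0013,0.0013,0.0013,0.0013,0.0013,0.0013],"ty":[0,0,0,0,0,0,0,0],"tz":[0.0313,0.05,0.0569,0.0569,0.0569,0.0569,0.0569,0.0569],"drx":[0,0,0,0,0,0,0,0],"dry":[0,0,0,0,0,0,0,0],"drz":[0,0,0,0,0,0,0,0]}' > rows.txt && python3 steer.py rows.txt; echo '{"aperture":[0.32,0.32,0.32,0.32,0.32],"tx":[0,0,0,0,0],"ty":[0,0,0,0,0],"tz":[0,-0.075,-0.15,-0.2,-0.2],"drx":[0,0,0,0,0],"dry":[0,0,0,0,0],"drz":[0,0,0,0,0]}' > rows.txt && python3 steer.py rows.txt
python3 - <<'E'
from h import *
a=grab('top','t13');b=grab('scene','s13')
for f,im in(('t12',a),('s12',b)):
    o=cv2.imread(f'pics/{f}.png')
    d=(cv2.absdiff(o,im).max(2)>60).astype(np.uint8);n,l,st,ce=cv2.connectedComponentsWithStats(d);print([s.tolist() for s in st[1:] if s[4]>25])
print(rel([.4777,.3423,.05],1.286))
E
```

```text
time: 41.28
ee_pos: [0.5581, -0.1329, -0.0159]
tcp_rot: [-0.085, 0.996, -0.0, 0.0]
ft_force: [-0.1, 0.4, 0.7]
grip_width: 0.319
grasp_force: 0.0
time: 41.9
ee_pos: [0.5606, -0.1339, 0.1479]
tcp_rot: [-0.085, 0.996, -0.002, 0.004]
ft_force: [-0.9, 0.2, 0.3]
grip_width: 0.321
grasp_force: 0.0
[[237, 129, 280, 291, 30879], [404, 200, 17, 18, 105], [398, 213, 9, 5, 38], [60, 215, 204, 205, 15498], [233, 239, 12, 10, 59], [187, 245, 42, 22, 437], [417, 284, 6, 8, 31], [0, 295, 59, 125, 4156], [255, 395, 11, 25, 56]]
[[151, 0, 167, 169, 13998], [251, 0, 15, 15, 97], [394, 0, 15, 8, 80], [460, 0, 14, 43, 201], [382, 28, 64, 36, 510], [381, 56, 18, 8, 29], [429, 81, 113, 108, 1674], [262, 94, 188, 115, 2702], [313, 165, 151, 67, 2283], [467, 168, 39, 21, 384], [340, 175, 13, 9, 77], [205, 177, 27, 51, 334], [337, 178, 33, 20, 188], [362, 181, 30, 19, 269], [249, 190, 9, 11, 40], [293, 208, 13, 7, 45], [388, 227, 8, 46, 272]]
[array([-0.0016,  0.4817,  0.0942]), array([-0.   , -0.   ,  0.455]), array([ 0.   , -0.   , -2.687])]
```

In the tool's units: 0.4817 m is 0.6021, -0.0016 m is -0.002, 0.455 rad is 0.4345.

```bash
echo '{"aperture":[0.4,0.4,0.4,0.4,0.4,0.4,0.4,0.4],"tx":[-0.002,-0.002,-0.002,-0.002,-0.002,-0.002,-0.002,-0.002],"ty":[0.6021,0.6021,0.6021,0.6021,0.6021,0.6021,0.6021,0.6021],"tz":[0,0,0,0,0,0,0,0],"drx":[0,0,0,0,0,0,0,0],"dry":[0,0,0,0,0,0,0,0],"drz":[0.4345,0.4345,0.4345,0.4345,0.4345,0.4345,0.4345,0.4345]}' > rows.txt && python3 steer.py rows.txt; echo '{"aperture":[0.4,0.4,0.4,0.4],"tx":[0,0,0,0],"ty":[0,0,0,0],"tz":[0.0625,0.1125,0.1125,0.1125],"drx":[0,0,0,0],"dry":[0,0,0,0],"drz":[0,0,0,0]}' > rows.txt && python3 steer.py rows.txt;python3 -c "
from h import *
print(rel([.4777,.3423,-.020],1.286))"
```

```text
time: 43.0
ee_pos: [0.4759, 0.3439, 0.1418]
tcp_rot: [0.141, 0.99, -0.001, -0.002]
ft_force: [0.7, -0.7, 0.8]
grip_width: 0.398
grasp_force: 0.0
time: 43.5
ee_pos: [0.4783, 0.342, 0.054]
tcp_rot: [0.142, 0.99, -0.0, -0.0]
ft_force: [0.2, -0.2, 0.1]
grip_width: 0.404
grasp_force: 0.0
[array([0.0006, 0.0001, 0.074 ]), array([-0., -0., -0.]), array([-1.000e-03,  1.000e-03,  3.141e+00])]
```

In the tool's units: 0.0735 m is 0.0919, 0.065 m is 0.0813.

```bash
echo '{"aperture":[0.4,0.4,0.4,0.4,0,0,0,0],"tx":[0.0008,0.0008,0.0008,0.0008,0.0008,0.0008,0.0008,0.0008],"ty":[0,0,0,0,0,0,0,0],"tz":[0.0625,0.0813,0.0919,0.0919,0.0919,0.0919,0.0919,0.0919],"drx":[0,0,0,0,0,0,0,0],"dry":[0,0,0,0,0,0,0,0],"drz":[0,0,0,0,0,0,0,0]}' > rows.txt && python3 steer.py rows.txt; echo '{"aperture":[0,0,0,0],"tx":[0,0,0,0],"ty":[0,0,0,0],"tz":[-0.075,-0.15,-0.15,-0.15],"drx":[0,0,0,0],"dry":[0,0,0,0],"drz":[0,0,0,0]}' > rows.txt && python3 steer.py rows.txt; python3 -c "
from h import *
print(rel([.5384,.0422,.02],1.741))"
```

```text
time: 44.5
ee_pos: [0.4784, 0.3427, -0.018]
tcp_rot: [0.142, 0.99, 0.001, 0.001]
ft_force: [0.1, -0.4, 5.9]
grip_width: 0.102
grasp_force: 58.9
time: 45.0
ee_pos: [0.477, 0.3421, 0.1007]
tcp_rot: [0.142, 0.99, -0.0, -0.0]
ft_force: [0.4, -0.8, 0.1]
grip_width: 0.096
grasp_force: 58.6
[array([-0.1431, -0.2706,  0.0808]), array([-0.   , -0.   , -0.455]), array([-0.   ,  0.   ,  2.687])]
```

In the tool's units: -0.2745 m is -0.3431, -0.1426 m is -0.1783, -0.455 rad is -0.4345.

```bash
echo '{"aperture":[0,0,0,0,0,0,0,0],"tx":[-0.1783,-0.1783,-0.1783,-0.1783,-0.1783,-0.1783,-0.1783,-0.1783],"ty":[-0.3431,-0.3431,-0.3431,-0.3431,-0.3431,-0.3431,-0.3431,-0.3431],"tz":[0,0,0,0,0,0.025,0.0625,0.0938],"drx":[0,0,0,0,0,0,0,0],"dry":[0,0,0,0,0,0,0,0],"drz":[-0.4345,-0.4345,-0.4345,-0.4345,-0.4345,-0.4345,-0.4345,-0.4345]}' > rows.txt && python3 steer.py rows.txt; echo '{"aperture":[0,0,0],"tx":[0,0,0],"ty":[0,0,0],"tz":[0,0,0],"drx":[0,0,0],"dry":[0,0,0],"drz":[0,0,0]}' > rows.txt && python3 steer.py rows.txt; python3 -c "
from h import *
print(rel([.5391,.0383,-.0145],1.741))"
```

```text
time: 46.0
ee_pos: [0.5353, 0.0385, 0.0229]
tcp_rot: [-0.084, 0.996, 0.001, -0.002]
ft_force: [-0.4, 0.9, 0.4]
grip_width: 0.1
grasp_force: 58.7
time: 46.38
ee_pos: [0.5378, 0.0389, 0.0263]
tcp_rot: [-0.085, 0.996, -0.0, 0.001]
ft_force: [-0.2, 0.3, -0.2]
grip_width: 0.097
grasp_force: 58.7
[array([-0.0011, -0.0008,  0.0408]), array([-0.   ,  0.001,  0.   ]), array([-2.000e-03, -1.000e-03, -3.141e+00])]
```

In the tool's units: 0.0405 m is 0.0506, 0.035 m is 0.0438.

```bash
echo '{"aperture":[0,0,0,0,0.15,0.24,0.24,0.24],"tx":[-0.0013,-0.0013,-0.0013,-0.0013,-0.0013,-0.0013,-0.0013,-0.0013],"ty":[-0.0006,-0.0006,-0.0006,-0.0006,-0.0006,-0.0006,-0.0006,-0.0006],"tz":[0.025,0.0438,0.0506,0.0506,0.0506,0.0506,0.0506,0.0506],"drx":[0,0,0,0,0,0,0,0],"dry":[0,0,0,0,0,0,0,0],"drz":[0,0,0,0,0,0,0,0]}' > rows.txt && python3 steer.py rows.txt; echo '{"aperture":[0.24,0.24,0.24,0.24,0.24],"tx":[0,0,0,0,0],"ty":[0,0,0,0,0],"tz":[0,-0.05,-0.125,-0.1625,-0.1625],"drx":[0,0,0,0,0],"dry":[0,0,0,0,0],"drz":[0,0,0,0,0]}' > rows.txt && python3 steer.py rows.txt;python3 -c "
from h import *
print(rel([.4974,.4125,.11],1.311))"
```

```text
time: 47.38
ee_pos: [0.5383, 0.0385, -0.015]
tcp_rot: [-0.085, 0.996, 0.0, -0.0]
ft_force: [0.1, -0.1, -0.8]
grip_width: 0.239
grasp_force: 0.0
time: 48.0
ee_pos: [0.5403, 0.0383, 0.1177]
tcp_rot: [-0.085, 0.996, -0.001, 0.003]
ft_force: [0.4, 0.2, -0.7]
grip_width: 0.24
grasp_force: 0.0
[array([-0.0211,  0.3761,  0.0071]), array([-0.001,  0.006,  0.43 ]), array([-9.000e-03, -1.000e-03, -2.712e+00])]
```

In the tool's units: 0.3761 m is 0.4701, 0.06 m is 0.075, 0.43 rad is 0.4106.

```bash
echo '{"aperture":[0.4,0.4,0.4,0.4,0.4,0.4,0.4,0.4],"tx":[-0.0264,-0.0264,-0.0264,-0.0264,-0.0264,-0.0264,-0.0264,-0.0264],"ty":[0.4701,0.4701,0.4701,0.4701,0.4701,0.4701,0.4701,0.4701],"tz":[0,0,0,0,0,0,0.0375,0.075],"drx":[0,0,0,0,0,0,0,0],"dry":[0,0,0,0,0,0,0,0],"drz":[0.4106,0.4106,0.4106,0.4106,0.4106,0.4106,0.4106,0.4106]}' > rows.txt && python3 steer.py rows.txt; echo '{"aperture":[0.4,0.4,0.4],"tx":[0,0,0],"ty":[0,0,0],"tz":[0,0,0],"drx":[0,0,0],"dry":[0,0,0],"drz":[0,0,0]}' > rows.txt && python3 steer.py rows.txt;python3 -c "
from h import *
print(rel([.4974,.4125,-.020],1.311))"
```

```text
time: 49.0
ee_pos: [0.4938, 0.4143, 0.0526]
tcp_rot: [0.128, 0.992, -0.0, -0.001]
ft_force: [0.3, -0.3, 0.1]
grip_width: 0.403
grasp_force: 0.0
time: 49.38
ee_pos: [0.4965, 0.4128, 0.0563]
tcp_rot: [0.13, 0.992, 0.001, 0.001]
ft_force: [-0.9, -0.6, 0.3]
grip_width: 0.402
grasp_force: 0.0
[array([-0.0009, -0.0002,  0.0763]), array([ 0.002,  0.002, -0.001]), array([ 2.000e-03, -2.000e-03,  3.141e+00])]
```

In the tool's units: 0.0757 m is 0.0946, 0.065 m is 0.0813.

```bash
echo '{"aperture":[0.4,0.4,0.4,0.4,0,0,0,0],"tx":[-0.0011,-0.0011,-0.0011,-0.0011,-0.0011,-0.0011,-0.0011,-0.0011],"ty":[0,0,0,0,0,0,0,0],"tz":[0.0625,0.0813,0.0946,0.0946,0.0946,0.0946,0.0946,0.0946],"drx":[0,0,0,0,0,0,0,0],"dry":[0,0,0,0,0,0,0,0],"drz":[0,0,0,0,0,0,0,0]}' > rows.txt && python3 steer.py rows.txt; echo '{"aperture":[0,0,0,0],"tx":[0,0,0,0],"ty":[0,0,0,0],"tz":[-0.075,-0.15,-0.15,-0.15],"drx":[0,0,0,0],"dry":[0,0,0,0],"drz":[0,0,0,0]}' > rows.txt && python3 steer.py rows.txt; python3 -c "
from h import *
print(rel([.5459,-.0011,.02],1.741))"
```

```text
time: 50.38
ee_pos: [0.4972, 0.4131, -0.0192]
tcp_rot: [0.13, 0.992, 0.001, 0.001]
ft_force: [-0.9, 0.2, 6.0]
grip_width: 0.086
grasp_force: 59.3
time: 50.88
ee_pos: [0.4957, 0.4122, 0.0993]
tcp_rot: [0.13, 0.992, -0.0, -0.0]
ft_force: [-1.0, -0.4, -1.8]
grip_width: 0.076
grasp_force: 58.7
[array([-0.1547, -0.3865,  0.0794]), array([-0.   , -0.001, -0.43 ]), array([-1.000e-03,  1.000e-03,  2.712e+00])]
```

In the tool's units: -0.3865 m is -0.4831, -0.1547 m is -0.1934, -0.43 rad is -0.4106.

```bash
echo '{"aperture":[0,0,0,0,0,0,0,0],"tx":[-0.1934,-0.1934,-0.1934,-0.1934,-0.1934,-0.1934,-0.1934,-0.1934],"ty":[-0.4831,-0.4831,-0.4831,-0.4831,-0.4831,-0.4831,-0.4831,-0.4831],"tz":[0,0,0,0,0,0,0.0125,0.05],"drx":[0,0,0,0,0,0,0,0],"dry":[0,0,0,0,0,0,0,0],"drz":[-0.4106,-0.4106,-0.4106,-0.4106,-0.4106,-0.4106,-0.4106,-0.4106]}' > rows.txt && python3 steer.py rows.txt; echo '{"aperture":[0,0,0,0],"tx":[0,0,0,0],"ty":[0,0,0,0],"tz":[0,0.0375,0.0375,0.0375],"drx":[0,0,0,0],"dry":[0,0,0,0],"drz":[0,0,0,0]}' > rows.txt && python3 steer.py rows.txt; python3 -c "
from h import *
print(rel([.5459,-.0011,-.0155],1.741))"
```

```text
time: 51.88
ee_pos: [0.5475, -0.0046, 0.0584]
tcp_rot: [-0.082, 0.997, -0.0, 0.001]
ft_force: [-0.0, 0.1, -0.5]
grip_width: 0.081
grasp_force: 58.8
time: 52.38
ee_pos: [0.5465, -0.0001, 0.0299]
tcp_rot: [-0.086, 0.996, 0.0, -0.0]
ft_force: [0.2, -0.0, -0.0]
grip_width: 0.08
grasp_force: 58.8
[array([ 0.0008, -0.0008,  0.0454]), array([ 0.   , -0.   ,  0.001]), array([ 0.  ,  0.  , -3.14])]
```

In the tool's units: 0.045 m is 0.0563, 0.04 m is 0.05.

```bash
echo '{"aperture":[0,0,0,0,0.15,0.28,0.28,0.28],"tx":[0.001,0.001,0.001,0.001,0.001,0.001,0.001,0.001],"ty":[-0.001,-0.001,-0.001,-0.001,-0.001,-0.001,-0.001,-0.001],"tz":[0.0313,0.05,0.0563,0.0563,0.0563,0.0563,0.0563,0.0563],"drx":[0,0,0,0,0,0,0,0],"dry":[0,0,0,0,0,0,0,0],"drz":[0,0,0,0,0,0,0,0]}' > rows.txt && python3 steer.py rows.txt; echo '{"aperture":[0.28,0.28,0.28,0.28,0.28,0.28,0.28,0.28],"tx":[0,0,0,0,0.025,0.05,0.075,0.075],"ty":[0,0,0,0.125,0.25,0.3125,0.3625,0.3625],"tz":[0,-0.075,-0.15,-0.2,-0.2,-0.2,-0.2,-0.2],"drx":[0,0,0,0,0,0,0,0],"dry":[0,0,0,0,0,0,0,0],"drz":[0,0,0,0,0,0,0,0]}' > rows.txt && python3 steer.py rows.txt
python3 - <<'E'
from h import *
a=grab('top','t14');b=grab('scene','s14')
A=cv2.resize(a[172:282,238:358],(436,400),interpolation=3);D=cv2.resize(a[185:245,388:448],(360,360),interpolation=3);D=cv2.copyMakeBorder(D,0,40,0,0,0)
B=cv2.resize(b[140:190,95:185],(796,442),interpolation=3)[:200*2,:]
B=cv2.resize(b[145:205,100:180],(266,200),interpolation=3);C=cv2.resize(b[165:260,190:320],(274,200),interpolation=3);S=cv2.resize(b[100:160,160:220],(200,200),interpolation=3)
r=np.hstack([B,C,S]);r=cv2.copyMakeBorder(r,0,0,0,796-r.shape[1],0)
cv2.imwrite('pics/v14.png',np.vstack([np.hstack([A,D]),r]))
E
```

```text
time: 53.38
ee_pos: [0.5459, -0.0017, -0.0156]
tcp_rot: [-0.085, 0.996, -0.0, 0.0]
ft_force: [-0.2, -0.2, 0.1]
grip_width: 0.279
grasp_force: 0.0
time: 54.38
ee_pos: [0.4361, 0.2757, 0.1446]
tcp_rot: [-0.085, 0.996, 0.0, 0.0]
ft_force: [0.9, -0.3, -0.0]
grip_width: 0.286
grasp_force: 0.0
```

View pics/v14.png

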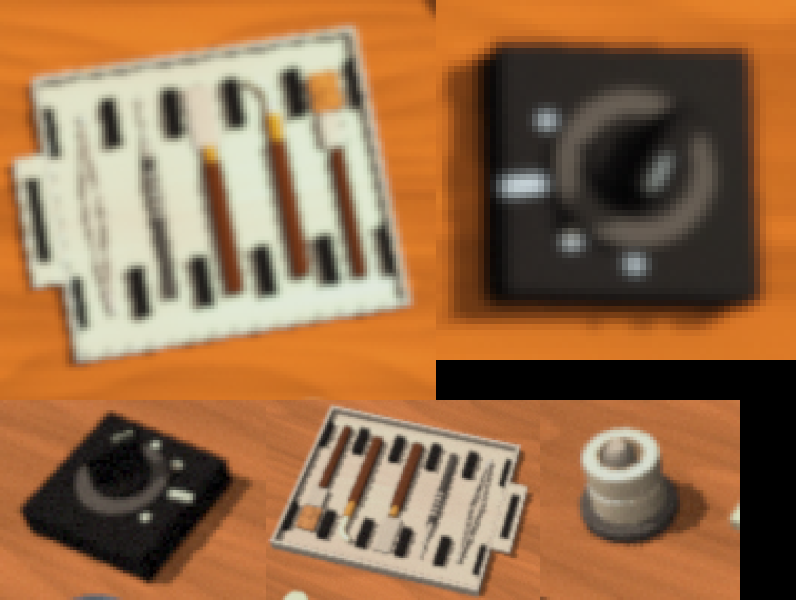

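```bash
python3 -c "
from h import *
f=lambda X,Y:(388+(X-436)/6-.5,185+Y/6-.5)
c=w('top',*f(635,167),.044);print('disc c',c)
for n,p,z in(('m0',(635,264),.03),('m7',(571,242),.03),('long',(522,185),.03),('m21',(547,120),.03),('ptr',(660,170),.074),('pa',(650,186),.074),('pb',(668,155),.074)):
    q=w('top',*f(*p),z);print(n,q.round(4),'ang',np.arctan2(*(q-c)[1::-1]).round(3),'r',np.hypot(*(q-c)[:2]).round(4))
q=w('scene',136.1,155.3,.074);print('ptr scene',q,w('scene',100+118*.3,145+(478-400)*.3,.044))
b=[w('top',*f(*p),.03) for p in((497,45),(752,52),(762,298),(496,300))];print(np.mean(b,0),np.round(b,3))
"
```

```text
disc c [ 0.57960904 -0.34759096  0.044     ]
m0 [ 0.5412 -0.3505  0.03  ] ang -3.065 r 0.0385
m7 [ 0.5504 -0.3243  0.03  ] ang 2.468 r 0.0374
long [ 0.5743 -0.305   0.03  ] ang 1.694 r 0.0429
m21 [ 0.6021 -0.3171  0.03  ] ang 0.935 r 0.0379
ptr [ 0.5728 -0.3458  0.074 ] ang 2.887 r 0.0071
pa [ 0.5663 -0.3414  0.074 ] ang 2.705 r 0.0147
pb [ 0.5789 -0.3494  0.074 ] ang -1.943 r 0.002
ptr scene [ 0.57293697 -0.34417056  0.074     ] [ 0.58967157 -0.34340675  0.044     ]
[ 0.57987616 -0.34951416  0.03      ] [[ 0.634 -0.298  0.03 ]
 [ 0.632 -0.406  0.03 ]
 [ 0.527 -0.403  0.03 ]
 [ 0.526 -0.292  0.03 ]]
```

```bash
python3 -c "
from h import *
print(rel([.579,-.348,.145],1.01))"
```

```text
[array([-0.0328, -0.6414, -0.0012]), array([ 0.001, -0.002,  0.737]), array([ 2.000e-03,  1.000e-03, -2.404e+00])]
```

The rows are not in the units I measure in: shifts go in shares of 80 cm and turns go in shares of 60 degrees. I convert before sending: -0.6414 m is -0.8018, -0.0328 m is -0.041, 0.737 rad is 0.7038.

```bash
echo '{"aperture":[0.4,0.4,0.4,0.4,0.4,0.4,0.4,0.4],"tx":[-0.041,-0.041,-0.041,-0.041,-0.041,-0.041,-0.041,-0.041],"ty":[-0.8018,-0.8018,-0.8018,-0.8018,-0.8018,-0.8018,-0.8018,-0.8018],"tz":[0,0,0,0,0,0,0,0],"drx":[0,0,0,0,0,0,0,0],"dry":[0,0,0,0,0,0,0,0],"drz":[0.7038,0.7038,0.7038,0.7038,0.7038,0.7038,0.7038,0.7038]}' > rows.txt && python3 steer.py rows.txt; echo '{"aperture":[0.4,0.4],"tx":[0,0],"ty":[0,0],"tz":[0,0],"drx":[0,0],"dry":[0,0],"drz":[0,0]}' > rows.txt && python3 steer.py rows.txt; python3 -c "
from h import *
print(rel([.579,-.348,.145],1.01))"
```

```text
time: 55.48
ee_pos: [0.547, -0.2171, 0.1443]
tcp_rot: [0.28, 0.96, -0.0, 0.0]
ft_force: [0.4, -0.0, -0.4]
grip_width: 0.397
grasp_force: 0.0
time: 55.72
ee_pos: [0.5462, -0.2141, 0.1439]
tcp_rot: [0.28, 0.96, 0.0, -0.001]
ft_force: [-0.6, 0.3, -0.3]
grip_width: 0.401
grasp_force: 0.0
[array([-0.0997, -0.0951, -0.0014]), array([ 0.   , -0.002, -0.008]), array([-3.000e-03, -0.000e+00,  3.134e+00])]
```

In the tool's units: -0.0997 m is -0.1246, -0.0951 m is -0.1189.

```bash
echo '{"aperture":[0.4,0.4,0.4,0.4,0.4,0.4,0.4],"tx":[-0.1246,-0.1246,-0.1246,-0.1246,-0.1246,-0.1246,-0.1246],"ty":[-0.1189,-0.1189,-0.1189,-0.1189,-0.1189,-0.1189,-0.1189],"tz":[0,0,0,0.0375,0.075,0.075,0.075],"drx":[0,0,0,0,0,0,0],"dry":[0,0,0,0,0,0,0],"drz":[0,0,0,0,0,0,0]}' > rows.txt && python3 steer.py rows.txt; python3 -c "
from h import *
print(rel([.579,-.348,.030],1.01))"
```

```text
time: 56.6
ee_pos: [0.5809, -0.3465, 0.0853]
tcp_rot: [0.279, 0.96, -0.0, 0.0]
ft_force: [0.1, -0.6, 1.5]
grip_width: 0.4
grasp_force: 0.0
[array([ 0.0008, -0.0023,  0.0553]), array([ 0.   ,  0.   , -0.005]), array([ 1.000e-03, -0.000e+00,  3.137e+00])]
```

In the tool's units: 0.035 m is 0.0438, 0.02 m is 0.025.

```bash
echo '{"aperture":[0.4,0.4,0.4],"tx":[0.001,0.001,0.001],"ty":[-0.0019,-0.0019,-0.0019],"tz":[0.025,0.0438,0.0438],"drx":[0,0,0],"dry":[0,0,0],"drz":[0,0,0]}' > rows.txt && python3 steer.py rows.txt | grep -E 'ee_|ft_'; echo '{"aperture":[0.4,0.4,0.4],"tx":[0,0,0],"ty":[0,0,0],"tz":[0.0125,0.025,0.025],"drx":[0,0,0],"dry":[0,0,0],"drz":[0,0,0]}' > rows.txt && python3 steer.py rows.txt | grep -E 'ee_|ft_'; echo '{"aperture":[0.3,0.2,0.1,0,0],"tx":[0,0,0,0,0],"ty":[0,0,0,0,0],"tz":[0,0,0,0,0],"drx":[0,0,0,0,0],"dry":[0,0,0,0,0],"drz":[0,0,0,0,0]}' > rows.txt && python3 steer.py rows.txt
```

```text
ee_pos: [0.5784, -0.3477, 0.0489]
ft_force: [-0.5, 0.8, -0.1]
ee_pos: [0.5782, -0.3479, 0.0282]
ft_force: [0.1, 0.7, 0.7]
time: 57.98
ee_pos: [0.579, -0.3487, 0.03]
tcp_rot: [0.28, 0.96, -0.0, 0.0]
ft_force: [-1.8, -0.2, 3.8]
grip_width: 0.146
grasp_force: 60.4
```

In the tool's units: 0.845 rad is 0.8069.

```bash
echo '{"aperture":[0,0,0,0,0,0,0],"tx":[0,0,0,0,0,0,0],"ty":[0,0,0,0,0,0,0],"tz":[0,0,0,0,0,0,0],"drx":[0,0,0,0,0,0,0],"dry":[0,0,0,0,0,0,0],"drz":[0.1623,0.3247,0.487,0.6494,0.8069,0.8069,0.8069]}' > rows.txt && python3 steer.py rows.txt; python3 -c "
from h import *
s=env.read_state();print(s['ft_torque'],rel([.579,-.348,.03],.159))"
```

```text
time: 58.85
ee_pos: [0.582, -0.3468, 0.03]
tcp_rot: [0.649, 0.761, 0.002, 0.002]
ft_force: [5.8, 5.7, 2.0]
grip_width: 0.149
grasp_force: 60.1
[ 0.66570894 -0.87260837 -0.08715651] [array([-0.0007, -0.0031, -0.    ]), array([ 0.006, -0.   , -0.001]), array([-1.00e-03, -9.00e-03,  3.14e+00])]
```

In the tool's units: -0.16 m is -0.2, 0.15 m is 0.1875.

```bash
echo '{"aperture":[0.15,0.25,0.4,0.4,0.4],"tx":[0,0,0,0,0],"ty":[0,0,0,0,0],"tz":[0,0,0,0,0],"drx":[0,0,0,0,0],"dry":[0,0,0,0,0],"drz":[0,0,0,0,0]}' > rows.txt && python3 steer.py rows.txt; echo '{"aperture":[0.4,0.4,0.4,0.4,0.4,0.4,0.4],"tx":[0,0,0,0,0,0,0],"ty":[0,0,0,0.0625,0.1375,0.1875,0.1875],"tz":[-0.0375,-0.1,-0.175,-0.2,-0.2,-0.2,-0.2],"drx":[0,0,0,0,0,0,0],"dry":[0,0,0,0,0,0,0],"drz":[0,0,0,0,0,0,0]}' > rows.txt && python3 steer.py rows.txt
python3 - <<'E'
from h import *
a=grab('top','t15');b=grab('scene','s15')
# bright pointer pixels near the bar top
for n,im in(('top',a),('scene',b)):
    for ang,lab in((3.13,'0'),(2.43,'.7'),(1.73,'1.4'),(1.03,'2.1')):
        v=[int(im[int(round(q[1])),int(round(q[0]))].min()) for r in(.006,.01,.014,.018) for q in[px(n,[.579+r*np.cos(ang),-.348+r*np.sin(ang),.074])]]
        print(n,lab,v)
    c=px(n,[.579,-.348,.074]);x,y=c.astype(int);print(c);print(im[y-11:y+11,x-11:x+12].min(2))
E
```

```text
time: 59.48
ee_pos: [0.5786, -0.3487, 0.0293]
tcp_rot: [0.649, 0.761, -0.0, -0.0]
ft_force: [0.5, 0.8, -0.3]
grip_width: 0.403
grasp_force: 0.0
time: 60.35
ee_pos: [0.7292, -0.3232, 0.1883]
tcp_rot: [0.648, 0.762, 0.0, 0.0]
ft_force: [-0.7, 0.5, -0.3]
grip_width: 0.401
grasp_force: 0.0
top 0 [110, 122, 135, 138]
top .7 [75, 71, 72, 65]
top 1.4 [54, 36, 37, 78]
top 2.1 [33, 32, 83, 97]
[425.57318648 210.28545375]
[[133 132 130 127 122 117 111 107 103  96  84  66  41  25  26  40  53  62
   78  95 107 112 112]
 [134 132 130 126 121 115 110 105 100  91  76  54  32  23  31  45  56  69
   86 103 111 113 113]
 [133 132 128 124 118 112 107 103  96  85  66  42  26  27  39  53  62  76
   94 108 114 114 114]
 [134 131 127 121 114 109 105 100  91  76  54  33  25  34  48  60  71  87
  102 112 115 114 115]
 [132 129 123 117 112 107 103  96  85  65  41  26  28  41  56  68  80  96
  109 114 116 116 116]
 [130 126 120 114 109 105  99  91  76  53  32  25  34  49  64  74  89 105
  114 117 117 117 116]
 [129 123 117 111 106 101  95  84  65  41  27  28  43  56  68  81  98 112
  117 119 118 118 117]
 [125
[... 3018 characters left out ...]
 28  33  61  73  74]
 [ 30  29  17   4  10   9  14  12  18  15  16  20  24  29  35  38  41  36
   15  24  51  72  77]
 [ 23  22  15  22  19   6  10   6  17   9  19  21   9  14  23  17  22  12
    0  11  39  63  75]
 [ 24  29  27  27  19  15  17   6   0  17   9  10  14  18  14  10  10  17
   13   0  20  37  54]
 [ 23  28  32  40  32  17   6   9  13  14  19   4  15   6  14  13  13   6
    2   2   6  26  33]
 [ 27  29  41  64  55  22   8   7   5   2  13  16   9   3   4   9  15  14
    5   9   8   4  26]
 [ 25  38  61  74  67  36  12  12   8  10   8  14  11   5  14  14  13  15
   14  13   4  12  20]
 [ 30  50  69  75  61  37  21  18   3  14  10  18  10  10  16  11  15  14
   14  11   2  11  13]]
```

Run:
```python
from h import *
im=cv2.imread('pics/s15.png').min(2).astype(float);ys,xs=np.mgrid[155:162,131:141];wt=np.clip(im[155:162,131:141]-38,0,None);wt[:, -1]=0
m=np.array([(xs*wt).sum(),(ys*wt).sum()])/wt.sum();C=np.cov(np.c_[xs.ravel(),ys.ravel()].T,aweights=wt.ravel());v=np.linalg.eigh(C)[1][:,1];v*=np.sign(v[0])
P=w('scene',*(m+3*v),.074)-w('scene',*m,.074);Q=w('scene',*m,.074)-[.579,-.348,.074]
print(m,v,'dial by dir',3.13-np.arctan2(P[1],P[0]),'by centroid',3.13-np.arctan2(Q[1],Q[0]),np.hypot(*Q[:2]))
```

```text
[136.27843803 158.08658744] [0.97376652 0.22754946] dial by dir 1.4044729317891327 by centroid 1.6738926556095788 0.009434996359453544
```

Run:
```python
from h import *
d=cv2.absdiff(cv2.imread('pics/s14.png'),cv2.imread('pics/s15.png')).max(2)>60
n,l,st,ce=cv2.connectedComponentsWithStats(d.astype(np.uint8));print([s.tolist() for s in st[1:] if s[4]>15])
s=env.read_state();print(s['time'],s['ee_pos'],s['ft_force'],np.abs(s['joint_vel']).max())
```

```text
[[18, 0, 112, 64, 3436], [320, 0, 13, 13, 144], [393, 0, 167, 235, 14939], [337, 10, 10, 16, 30], [381, 17, 47, 51, 1382], [374, 23, 9, 6, 16], [437, 26, 14, 26, 221], [452, 27, 6, 15, 66], [0, 40, 32, 34, 291], [381, 56, 22, 10, 165], [37, 67, 15, 9, 61], [14, 73, 14, 11, 54], [15, 73, 77, 101, 3968], [396, 106, 71, 71, 2263], [458, 114, 22, 32, 354], [274, 138, 185, 68, 5129], [409, 141, 5, 10, 33], [255, 181, 54, 46, 688], [242, 188, 14, 15, 68], [163, 194, 90, 54, 1792], [204, 202, 15, 24, 191], [255, 216, 16, 16, 113], [220, 243, 13, 5, 38]]
60.45 [ 0.726225   -0.3244637   0.18847255] [ 0.46623713 -0.16000548  0.05386796] 0.02239824500018616
```

```bash
echo '{"aperture":[0.4,0.4,0.4,0.4],"tx":[0,0,0,0],"ty":[0,0,0,0],"tz":[0,0,0,0],"drx":[0,0,0,0],"dry":[0,0,0,0],"drz":[0,0,0,0]}' > rows.txt && python3 steer.py rows.txt | head -2; python3 -c "
from rig import env
print(env.finish_job())"
```

```text
time: 60.95
ee_pos: [0.7268, -0.325, 0.1897]
the job is handed in; nothing more can be done
None
```

I handed the job in at about 61 s: both rolls look stacked on the spindle, all five instruments (none were missing) lie in their places in the kit tray, and the dial reads about 1.40 rad by the last camera image; the hand-in gave no verdict, and arm shadows spoiled my final image check of the tray.

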